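# File the stray accessory case back into its row

## Task

Put the grey accessory case that lies on the brown paper back into the plywood rack, in its place in the row, which runs from the tallest case on the left to the shortest on the right: standing on end between its neighbours, hinge spine to the back and latch outwards like theirs, pressed gently but fully home. Make room by easing the neighbours apart: none may be knocked over, all cases must be left standing upright and home in the rack, and nothing else on the bench is to be disturbed.

Things in the scene. Friction and masses are not known exactly. Their poses are not given: they have to be found in the camera images.
- case: Stray accessory case, grey plastic, lying flat on the brown paper: 100 mm high, 60 mm deep, 24 mm thick, about 150 g. Origin at its middle (12 mm above the bench as it lies); x runs along the depth towards the hinge spine, y along the 100 mm height, z across the thickness. It stands safely on either end, and either end may be up. The gaps in the row are 1 to 11 mm wide.
- case_hinge (a point): Middle of the stray case's hinge spine (the rounded edge with knuckles and no label), 30 mm along +x from its origin. Over its last 12 mm the case narrows from 24 to 8 mm thick.
- case_latch (a point): Middle of the stray case's latch edge (black latch and blank white label, which wrap round onto the broad faces), 30 mm along -x from its origin. Over its last 8 mm the case narrows from 24 to 12 mm thick; between this and the spine's taper the broad faces are flat and parallel.
- rack: Plywood rack fixed to the bench, open on top and at the front (towards the robot). Origin under the middle of the row, on the bench; x points to its back wall, y along the row (left as the robot sees it), z up. Floor 6 mm thick, from x = -52 mm (front edge) to the back wall; inner width 156 mm; side walls 9 mm thick, 25 mm high at the front edge, rising to 85 mm at the back.
- rack_back (a point): Foot of the inner face of the rack's back wall, mid width, on the rack's floor: 32 mm along x and 6 mm up in the rack's frame. The wall is 86 mm high from the bench. The bench just before the rack is clear. A case is home with its hinge spine against this wall.
- case_a: Grey case standing loose in the rack, first from the left (+y): 116 mm high, shaped like the stray one else, about 174 g. Origin under its middle, on the rack's floor; x towards its hinge spine (within 3 mm of the back wall), latch towards the robot, y along the row, z up. It slides, turns and topples easily.
- case_b: Grey case standing loose in the rack, second from the left (+y): 108 mm high, shaped like the stray one else, about 162 g. Origin under its middle, on the rack's floor; x towards its hinge spine (within 3 mm of the back wall), latch towards the robot, y along the row, z up. It slides, turns and topples easily.
- case_c: Grey case standing loose in the rack, third from the left (+y): 92 mm high, shaped like the stray one else, about 138 g. Origin under its middle, on the rack's floor; x towards its hinge spine (within 3 mm of the back wall), latch towards the robot, y along the row, z up. It slides, turns and topples easily.
- case_d: Grey case standing loose in the rack, fourth from the left (+y): 84 mm high, shaped like the stray one else, about 126 g. Origin under its middle, on the rack's floor; x towards its hinge spine (within 3 mm of the back wall), latch towards the robot, y along the row, z up. It slides, turns and topples easily.
- case_e: Grey case standing loose in the rack, last from the left (+y): 76 mm high, shaped like the stray one else, about 114 g. Origin under its middle, on the rack's floor; x towards its hinge spine (within 3 mm of the back wall), latch towards the robot, y along the row, z up. It slides, turns and topples easily.
- toolbox: Black plastic tool case lying flat, 85 x 150 x 36 mm, a bystander (it is too big for the rack). To be left alone. Origin under its middle.
- template: Arched plywood template lying flat, 210 x 67 x 12 mm. To be left alone. Origin under its middle.
- block: Dark hardwood block, 45 x 150 x 45 mm. To be left alone. Origin under its middle.
- sander: Cork sanding block, 66 x 120 x 30 mm. To be left alone. Origin under its middle.
- driver: Screwdriver lying on the bench, about 200 mm long. To be left alone. Origin under its middle (handle end at -x).
- glue: White glue bottle, 56 mm across, 150 mm high. To be left alone. Origin under its middle.
- offcuts: Stack of square plywood offcuts, 72 x 72 x 24 mm. To be left alone. Origin under its middle.
Things that resemble listed ones, but are neither listed nor needed, are in the scene too. Leave any purple look-alike of the case alone.

How it is judged:
At the end, for the whole second after the job is handed in: The stray case stands on the rack floor between the 108 and 92 mm cases, upright and square to the back wall within 0.1 rad, either end up, hinge spine within 5 mm of it; the other five stand there upright within 0.1 rad and within 6 mm of the back wall; all at rest ((angle between case's own y axis and vertical below 0.1 rad or angle between case's own y axis and vertical above 3.0416 rad) and z of case in the frame of rack between 0.052 and 0.06 m and x of case_hinge in the frame of rack above 0.027 m and angle between the x axis of case and the x axis of rack, either way round below 0.1 rad and y of case in the frame of case_b between -0.042 and -0.02 m and y of case in the frame of case_c between 0.02 and 0.042 m and linear speed of each of case, case_a, case_b, case_c, case_d, case_e below 0.01 m/s and angle between each of case_a, case_b, case_c, case_d, case_e's own z axis and vertical below 0.1 rad and x of each of case_a, case_b, case_c, case_d, case_e in the frame of rack above -0.004 m and z of each of case_a, case_b, case_c, case_d, case_e in the frame of rack below 0.01 m); the robot touches nothing.
It fails at once if a case of the row is knocked over (leans more than 0.35 rad) (angle between any of case_a, case_b, case_c, case_d, case_e's own z axis and vertical above 0.35 rad).
It fails at once if the stray case is pressed against the rack with more than 45 N (contact force between case and rack above 45 N).
It fails at once if a bystander on the bench is shifted more than 20 mm (distance of any of toolbox, template, block, sander, driver, glue, offcuts from where it was at the start of the episode above 0.02 m).
It also fails if it takes over 70 s, if anything falls off the work surface, if the arm or the gripper's body presses on something with over 40 N, if the wrist force passes 120 N, or if a joint passes its speed limit or range.

## Robot

A 6-joint arm with a two-finger parallel gripper is mounted at the origin on the work surface. World frame = base frame: x ahead of the robot, y to its left, z up, the work surface at z = 0. Lengths are in m, angles in rad, forces in N, time in s.
With the tool pointing down it reaches from about 0.275 to 0.725 m from the base axis. Payload 5.6 kg.
Tool frame: the origin (TCP) lies at the very end of the fingers, on their centre line; the grasp point (between the pads) lies 19 mm behind it; x points along the fingers, y is the direction in which the jaws open and shut, and the axes are right-handed (so a half turn about x gives the same grasp; the last joint's range is limited). The gripper opens to 85 mm and grips with 20 to 120 N. Pads are 22 mm wide; open, the fingers measure 114 mm over their backs; the gripper's body (76 mm by 85 mm) begins 54 mm behind the grasp point. The pads swing forward as they close: fully open they stand 13 mm farther back than shut.
Start: joints at [1.4, 0.255, 0.108, 0, -1.424, -0.285], TCP at [0.242, 0.494, 0.231] pointing down, gripper open.
Joint ranges: [-2.95, 2.95], [-1.21, 1.97], [-1.09, 1.5], [-2.87, 1.71], [-2.94, -0.07], [-3.05, 3.05]. Speed limits (rad/s): [2.57, 2.57, 3.14, 3.14, 3.14, 3.14].

## Interface

Orientations are given as a unit quaternion [w, x, y, z].
In Python, from bench import readout, imaging, job_done gives the robot as it stands.
- The arm moves only by the shell command python3 -m crank 'ROWS' [FORCE]. ROWS is JSON, one flat list of numbers, 7 for each row, row after row: the shift along the tool's x, y, z in m, then the turn, a rotation vector about the tool's x, y, z in rad, then the finger opening in m, from 0 to 0.0854. In form: [tx, ty, tz, rx, ry, rz, fingers, tx, ty, tz, rx, ry, rz, fingers, ...]. A call has 1 to 8 rows; each row shifts and turns the pose as measured when the row begins, along the tool's axes as they then stand; what a row does not reach is not made up. A row lasts 1/8 s, in which the tool goes at most 62.5 mm and 10.7 degrees, less where a joint would pass 70% of its speed; a pose out of reach is approached as far as the arm can. A call with a gripper value outside its range is refused whole. The fingers move at their own pace and stop on an object; FORCE is the grip in N (left out, the last holds). Time passes only in rows, so rows that do not move let the fingers close. It gives the time, the measured TCP pose, the force and the opening at its end, in the units of the state.
- readout.get_obs(): the state, without advancing time (a new reading comes with each control period).
- imaging.snapshot(name): name is "side" or "top"; returns the picture (480x640x3 uint8, red, green, blue); there is no depth.
- imaging.camera_params(name): a dict with "vfov" (degrees; the focal length in pixels is half the picture's height over the tangent of half this angle, whatever the lens; pixels are square), "cx", "cy" (the principal point, pixels), "world_from_camera" (4x4, takes a point from camera to world coordinates). Camera axes: x right, y up, looking along -z (the intrinsics and any distortion apply to the point x, -y, -z); pixel columns grow to the right and rows downward; lengths in m; the calibration is good to about 2 mm. A picture is of the moment at which its call begins. camera_params takes no time and is no camera call.
- job_done(): hands the job in, once; it reports no verdict.
The state is a dict: "t": time; "q": joint angles; "joint_vel": joint speeds; "joint_efforts": joint torques, N m; "position": TCP position; "orientation": TCP orientation; "ft_force": force on the tool from outside, world axes, zero at the start; "wrist_torque": the same for the moment, N m; "gripper_width": finger opening in m.
Only numpy, scipy, OpenCV 4.12 (cv2) and the standard library are available. Lean on these libraries where they do the work, as an engineer would, in place of code of your own. Each camera call takes 0.05 s, during which the arm holds its last target.

## Working session

There is one attempt and no reset: what is moved stays moved. The work goes in short steps, Python scripts to look and compute and a shell command to move; the robot and the scene stay as the last step left them, time stands still between calls to the robot, and variables do not carry over. Pictures are saved under pics/ and viewed, and the job is handed in when it is done.

```bash
ls; mkdir -p pics
python3 - <<'E'
from bench import readout, imaging
import cv2
o=readout.get_obs()
for k,v in o.items(): print(k,v)
for n in("side","top"):
    im=imaging.snapshot(n); cv2.imwrite(f"pics/{n}0.png",im[:,:,::-1]); print(n,imaging.camera_params(n))
E
```

```text
pics
t 0.0
q [ 1.39963669e+00  2.55730817e-01  1.07007900e-01 -5.13824435e-04
 -1.42390748e+00 -2.84610226e-01]
joint_vel [-0.00035159  0.00134247 -0.00163545  0.00154631 -0.00103194  0.00275247]
joint_efforts [-4.98508343e-04 -3.86622834e+01  2.37937635e+01  5.36486238e+00
 -6.18412494e-03  4.90385844e-06]
position [0.24179406 0.49343869 0.2303997 ]
orientation [ 0.1591163  -0.68867654  0.16043147  0.6889618 ]
ft_force [-0.12075954  0.53345338  0.82669122]
wrist_torque [ 0.06461767 -0.00234963  0.02911391]
gripper_width 0.08510468736604561
side {'vfov': 43.50644292080148, 'cx': 317.3627042897224, 'cy': 239.1504694618356, 'world_from_camera': array([[ 0.98677236,  0.10951134, -0.11953067,  0.35992561],
       [-0.16152375,  0.72693238, -0.66744242, -1.00098057],
       [ 0.0137982 ,  0.67792078,  0.73500546,  1.1105404 ],
       [ 0.        ,  0.        ,  0.        ,  1.        ]])}
top {'vfov': 47.63015431202794, 'cx': 329.73558459945406, 'cy': 231.258536706137, 'world_from_camera': array([[-1.42305847e-02,  9.93709733e-01, -1.11078609e-01,
         3.82198570e-01],
       [-9.99898691e-01, -1.41077944e-02,  1.89136694e-03,
        -2.69679220e-02],
       [ 3.12395563e-04,  1.11094271e-01,  9.93809824e-01,
         1.47712670e+00],
       [ 0.00000000e+00,  0.00000000e+00,  0.00000000e+00,
         1.00000000e+00]])}
```

View pics/side0.png

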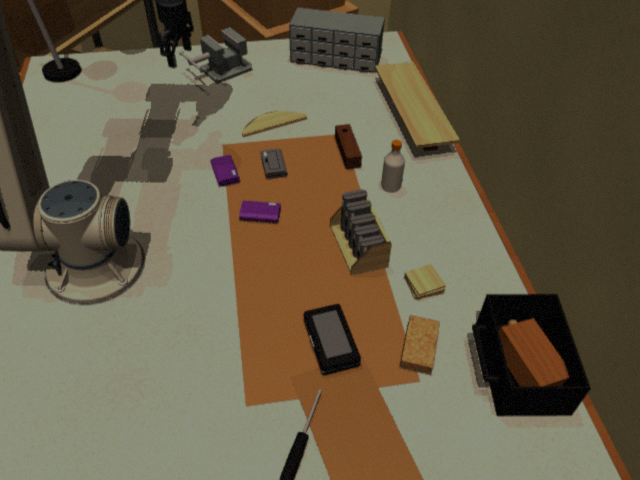

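View pics/top0.png

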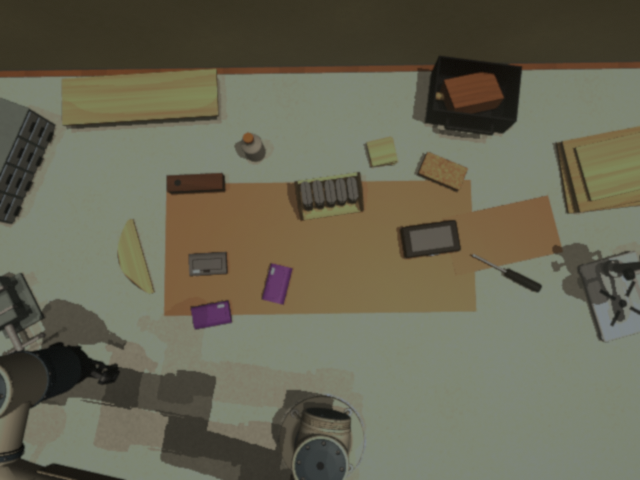

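The stray candidates are the grey case at top (208,264) / side (274,163), and the purple ones at top (211,314) and (277,284). Only the grey one fits the description. I'll enlarge it and the rack to confirm.

Run:
```python
import cv2,numpy as np
t=cv2.imread("pics/top0.png");s=cv2.imread("pics/side0.png")
def crop(im,x,y,w,h,k): return cv2.resize(im[y:y+h,x:x+w],None,fx=k,fy=k,interpolation=cv2.INTER_CUBIC)
a=crop(t,175,240,65,48,6);b=crop(t,285,160,90,66,6);c=crop(s,245,135,65,48,6);d=crop(s,320,180,80,100,6)
def g(i): return np.clip(255*(i/255.)**0.6,0,255).astype(np.uint8)
cv2.imwrite("pics/c1.png",g(np.vstack([a,c])));cv2.imwrite("pics/c2.png",g(b));cv2.imwrite("pics/c3.png",g(d))
```

```text
(no output)
```

View pics/c1.png

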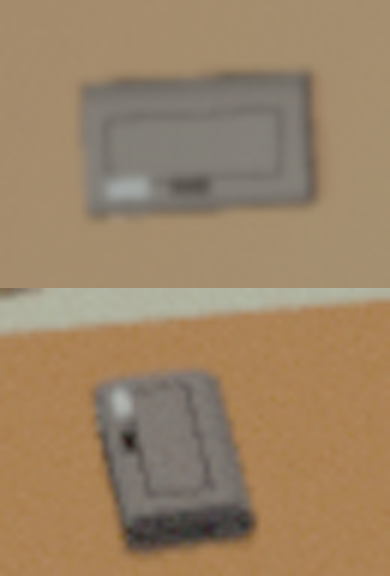

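View pics/c2.png

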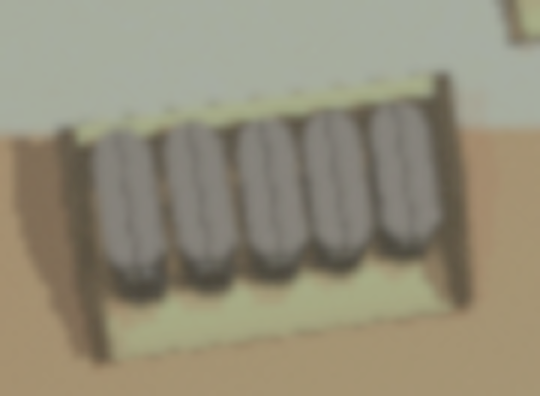

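View pics/c3.png

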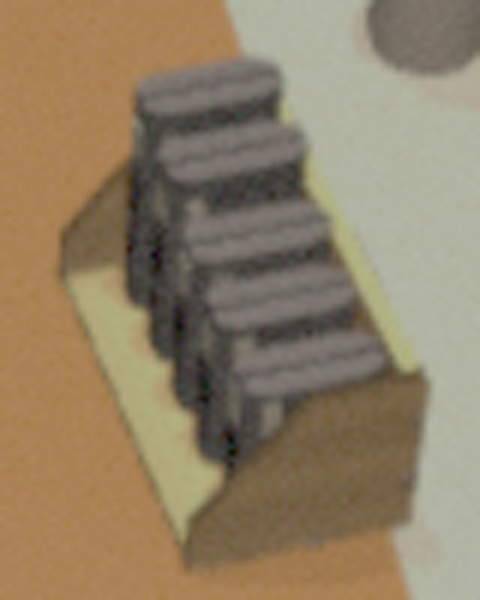

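The crop confirms it: the grey case lies flat with its latch and label edge towards the robot (near edge in top view) and its spine facing away. The rack holds 5 cases with the front facing the robot. Next I'll enlarge with pixel grids to pick corners.

```bash
cat > h.py <<'E'
import numpy as np,cv2
from bench import imaging,readout
from scipy.spatial.transform import Rotation as R
from scipy.optimize import least_squares
def cam(n):
    p=imaging.camera_params(n); f=240/np.tan(np.radians(p['vfov'])/2)
    K=np.array([[f,0,p['cx']],[0,f,p['cy']],[0,0,1]])
    W=p['world_from_camera']@np.diag([1,-1,-1,1.]); C=np.linalg.inv(W)
    return K,C
def proj(n,X):
    K,C=cam(n); r,_=cv2.Rodrigues(C[:3,:3]); return cv2.projectPoints(np.asarray(X,float).reshape(-1,1,3),r,C[:3,3],K,None)[0].reshape(-1,2)
def tri(ps,pt):
    P=[cam(n)[0]@cam(n)[1][:3] for n in('side','top')]
    X=cv2.triangulatePoints(P[0],P[1],np.array(ps,float).reshape(2,1),np.array(pt,float).reshape(2,1)); return (X[:3]/X[3]).ravel()
def onz(n,p,z):
    K,C=cam(n); W=np.linalg.inv(C); d=W[:3,:3]@np.linalg.inv(K)@np.array([p[0],p[1],1.]); o=W[:3,3]; return o+d*(z-o[2])/d[2]
def crop(im,x,y,w,h,k,out,pts=None,grid=10,gam=.6):
    c=cv2.resize(im[y:y+h,x:x+w],None,fx=k,fy=k,interpolation=cv2.INTER_CUBIC)
    c=np.clip(255*(c/255.)**gam,0,255).astype(np.uint8)
    if grid:
        for u in range(x-x%grid+grid,x+w,grid): cv2.line(c,(int((u-x+.5)*k),0),(int((u-x+.5)*k),6),(0,0,255),1);cv2.putText(c,str(u),(int((u-x+.5)*k)-10,18),0,.4,(0,0,255),1)
        for v in range(y-y%grid+grid,y+h,grid): cv2.line(c,(0,int((v-y+.5)*k)),(6,int((v-y+.5)*k)),(0,0,255),1);cv2.putText(c,str(v),(8,int((v-y+.5)*k)+4),0,.4,(0,0,255),1)
    for p in ([] if pts is None else pts):
        cv2.circle(c,(int((p[0]-x+.5)*k),int((p[1]-y+.5)*k)),2,(0,255,0),-1)
    cv2.imwrite(out,c)
def snap(n,f):
    im=imaging.snapshot(n)[:,:,::-1].copy(); cv2.imwrite(f,im); return im
E
python3 - <<'E'
from h import *
t=cv2.imread("pics/top0.png");s=cv2.imread("pics/side0.png")
crop(t,288,165,80,60,10,"pics/g1.png");crop(s,325,182,70,100,6,"pics/g2.png")
crop(t,180,245,55,40,12,"pics/g3.png");crop(s,255,142,40,42,13,"pics/g4.png")
E
```

```text
(no output)
```

View pics/g1.png

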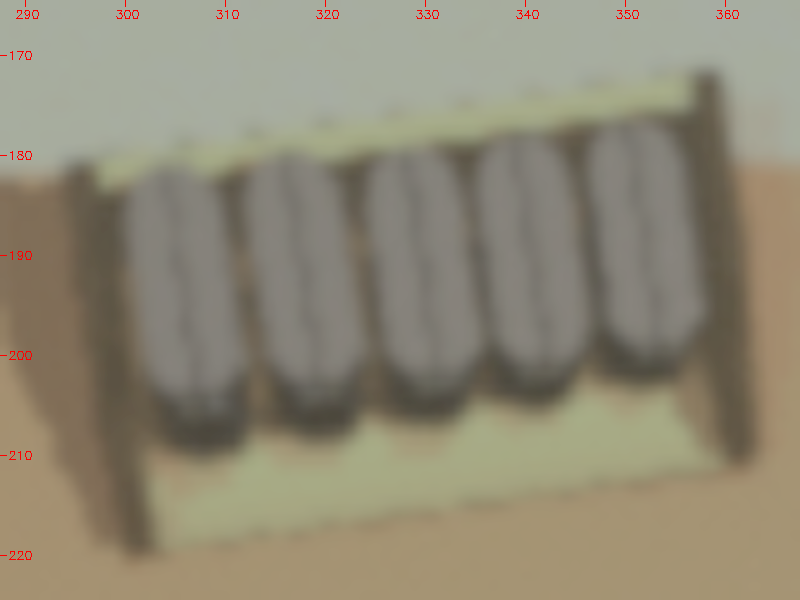

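View pics/g2.png

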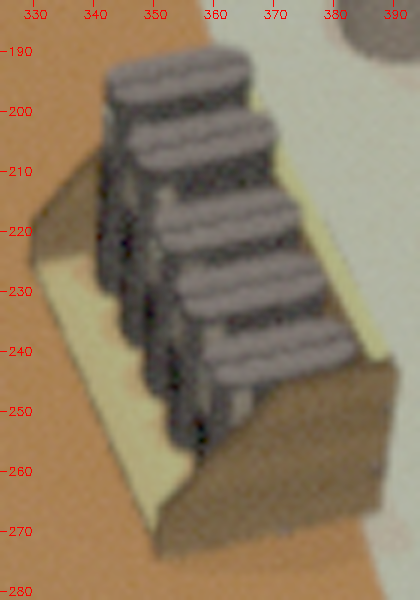

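View pics/g3.png

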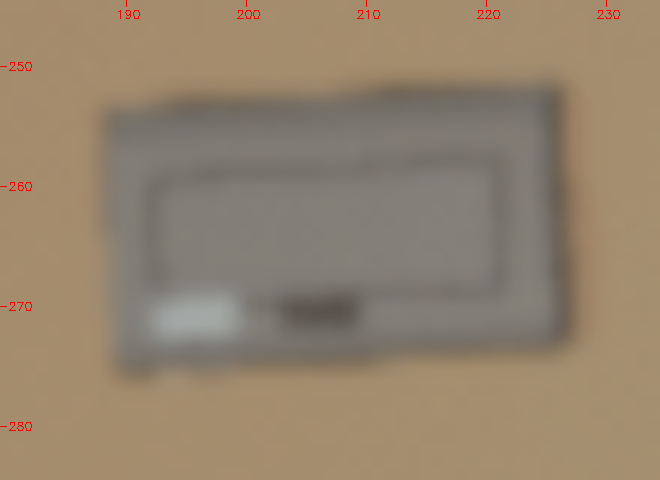

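View pics/g4.png

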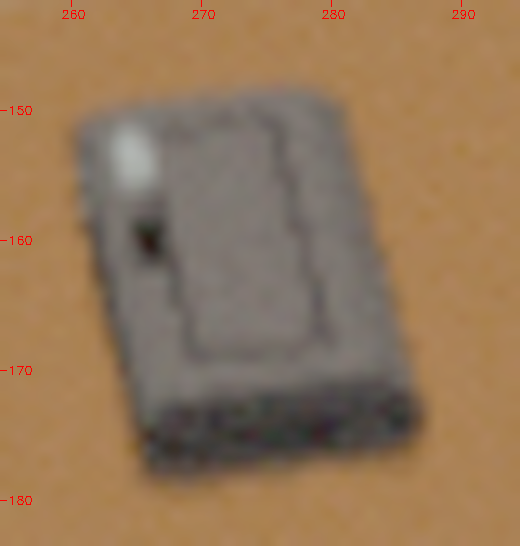

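```bash
cat > fit.py <<'E'
from h import *
def T(p,X):  # x,y,z,yaw
    return np.asarray(X)@R.from_euler('z',p[3]).as_matrix().T+p[:3]
def fit(obs,p0):
    f=lambda p:np.concatenate([(proj(n,T(p,[X]))[0]-u) for n,X,u in obs])
    r=least_squares(f,p0,x_scale=[.01,.01,.01,.1]); return r.x,r.fun.reshape(-1,2)
rack=[('top',(-.052,.078,.006),(303.3,219.3)),('top',(-.052,-.078,.006),(359.8,211.3)),
('top',(.032,.078,.086),(297.5,184)),('top',(.032,-.078,.086),(356.7,175.3)),
('side',(-.052,-.087,0),(351,274)),('side',(-.052,.078,.006),(330.7,225.5)),('side',(-.052,-.087,.025),(351.5,268.)),]
hx,hy=.03,.05
case=[('top',(hx,hy,0.0),(188.2,253.7)),('top',(hx,-hy,0.0),(226,251.8)),
('side',(-hx,hy,.012-.004),(260.7,152)),('side',(-hx,-hy,-.006),(266,177.5)),('side',(hx,-hy,-.004),(286.5,174))]
E
python3 - <<'E'
from fit import *
p,r=fit(rack,[.5,0,0,0]);print(p.round(4),r.round(1).tolist())
# triangulated checks of top points: common features
print('rack floor FL corner',tri((330.7,225.5),(303.3,219.3)))
# case: label, latch, lid frame corners on top face
for ps,pt in [((264.8,153.5),(195.7,270.8)),((266,159.8),(206,270.3)),((269.2,168.8),(221,269)),((279.3,168),(221,257.5)),((275.2,151),(192,259.2))]: print(tri(ps,pt).round(4))
p,r=fit(case,[.4,.2,.012,0]);print(p.round(4),r.round(1).tolist())
E
```

```text
[ 0.641  -0.0287  0.004   0.1278] [[-0.1, 0.2], [0.1, 0.2], [-0.2, -0.4], [0.1, -0.1], [0.1, 0.7], [-0.4, -0.6], [0.2, -0.0]]
rack floor FL corner [0.58035524 0.04179363 0.00805384]
[0.443  0.3284 0.0274]
[0.4437 0.3011 0.0269]
[0.4476 0.2611 0.0275]
[0.4767 0.2616 0.0265]
[0.4739 0.3396 0.0238]
[0.4632 0.3008 0.0122 0.0424] [[0.3, -0.2], [-0.4, -0.4], [-0.6, -0.8], [-0.5, 0.4], [0.5, 0.6]]
```

```bash
cat > row.py <<'E'
from h import *
RACK=np.array([.641,-.0287,0]);YAW=.128
M=R.from_euler('z',YAW).as_matrix()
def tor(X): return (np.asarray(X)-RACK)@M
def tow(X): return np.asarray(X)@M.T+RACK
E
python3 - <<'E'
from row import *
H=dict(a=.116,b=.108,c=.092,d=.084,e=.076)
T=dict(a=((305.0,185),(307.5,201)),b=((316.8,183.5),(318.8,199.5)),c=((328.7,182),(330.5,198)),d=((340,181),(342,197)),e=((351.5,180),(353.2,195)))
for k in H:
    print(k,[tor(onz('top',p,.006+H[k])).round(4).tolist() for p in T[k]])
# rack overlay check
pts=[(x,y,z) for x,y,z in [(-.052,.078,.006),(-.052,-.078,.006),(.032,.078,.086),(.032,-.078,.086),(-.052,-.087,0),(-.052,.087,.025),(-.052,-.087,.025),(-.052,.087,0)]]
for n,b in(('top',(288,165,80,60,10)),('side',(325,182,70,100,6))):
    im=cv2.imread(f"pics/{n}0.png"); P=[]
    yy=dict(a=.0565,b=.0275,c=-.002,d=-.031,e=-.059)
    crop(im,*b,f"pics/o{n}.png",pts=list(proj(n,tow(pts))))
E
```

```text
a [[0.019, 0.0581, 0.122], [-0.0226, 0.0575, 0.122]]
b [[0.0202, 0.028, 0.114], [-0.0214, 0.0287, 0.114]]
c [[0.023, -0.003, 0.098], [-0.0191, -0.0017, 0.098]]
d [[0.023, -0.0326, 0.09], [-0.0193, -0.0317, 0.09]]
e [[0.023, -0.0631, 0.082], [-0.0169, -0.0617, 0.082]]
```

View pics/otop.png

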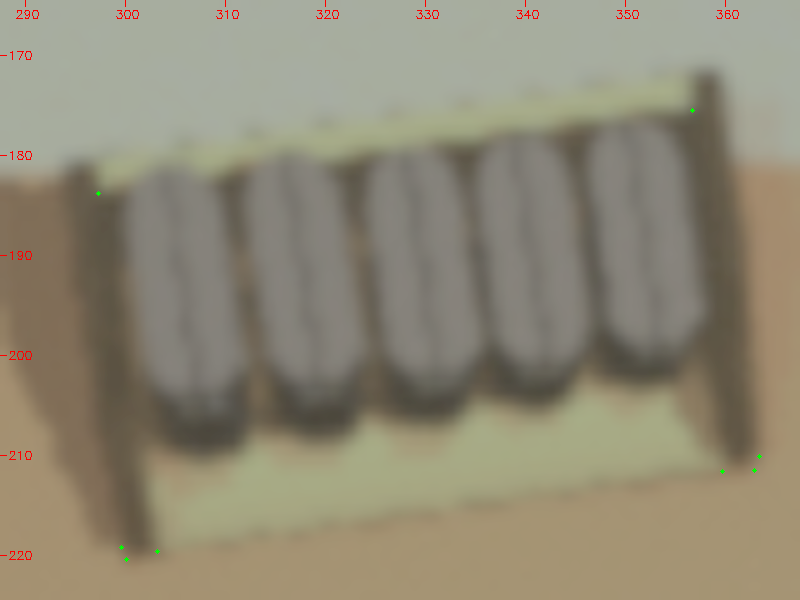

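View pics/oside.png

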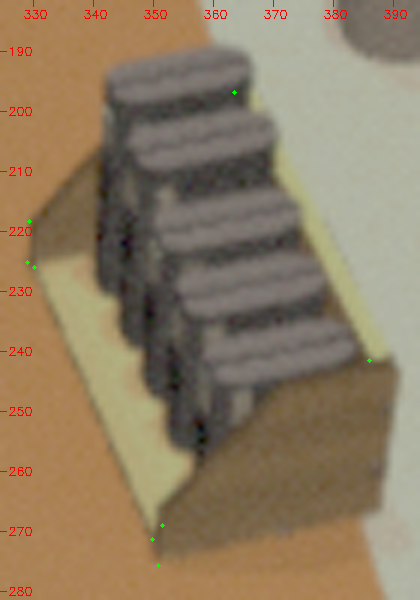

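```bash
cat > plan.py <<'E'
from h import *
def state():
    o=readout.get_obs(); q=o['orientation']; return o,np.array(o['position']),R.from_quat(np.r_[q[1:],q[0]])
def frame(xd,yd):
    x=np.array(xd,float);x/=np.linalg.norm(x);y=np.array(yd,float);y-=x*(x@y);y/=np.linalg.norm(y)
    return R.from_matrix(np.c_[x,y,np.cross(x,y)])
def plan(pos=None,Rt=None):
    o,p,r=state(); print('t',round(o['t'],2),'p',p.round(4),'q',np.round(o['q'],2),'w',round(o['gripper_width'],4),'f',np.round(o['ft_force'],1))
    if Rt is not None:
        best=min([Rt,Rt*R.from_euler('x',np.pi)],key=lambda c:(r.inv()*c).magnitude())
        for c in (Rt,Rt*R.from_euler('x',np.pi)):
            v=(r.inv()*c).as_rotvec(); print('rotvec',v.round(3),'rows',round(np.degrees(np.linalg.norm(v))/10.7,1))
        if pos is not None: print('trans after rot (best)',(best.inv().apply(pos-p)).round(4))
    if pos is not None: print('trans now',r.inv().apply(pos-p).round(4))
    return p,r
E
python3 - <<'E'
from plan import *
o,p,r=state();print(r.as_matrix().round(3))
a=.44;Y=.0424
c=np.array([np.cos(Y),np.sin(Y),0]);l=np.array([-np.sin(Y),np.cos(Y),0]);z=np.array([0,0,1])
Rt=frame(-l*np.sin(a)-z*np.cos(a),c)
g=np.array([.4632,.3008,0])+.02*l
plan(g+[0,0,.10],Rt)
E
```

```text
[[-0.001 -0.44  -0.898]
 [-0.002 -0.898  0.44 ]
 [-1.     0.002 -0.   ]]
t 0.1 p [0.2419 0.4935 0.2305] q [ 1.4   0.26  0.11 -0.   -1.42 -0.28] w 0.0854 f [-0.3 -0.4 -0.3]
rotvec [-2.03  -0.268  0.453] rows 11.2
rotvec [1.055 0.396 0.234] rows 6.2
trans after rot (best) [ 0.1955 -0.213  -0.109 ]
trans now [ 0.1306  0.0578 -0.274 ]
```

```bash
python3 -m crank '[0,0.0096,-0.0457,0,0,0,0.0854, 0,0.0096,-0.0457,0,0,0,0.0854, 0,0.0096,-0.0457,0,0,0,0.0854, 0,0.0096,-0.0457,0,0,0,0.0854, 0,0.0096,-0.0457,0,0,0,0.0854, 0,0.0096,-0.0457,0,0,0,0.0854]' 40 && python3 -m crank '[0,0,0,0.151,0.057,0.033,0.0854, 0,0,0,0.151,0.057,0.033,0.0854, 0,0,0,0.151,0.057,0.033,0.0854, 0,0,0,0.151,0.057,0.033,0.0854, 0,0,0,0.151,0.057,0.033,0.0854, 0,0,0,0.151,0.057,0.033,0.0854, 0,0,0,0.151,0.057,0.033,0.0854]'
cat > g1.py <<'E'
from plan import *
a=.44;Y=.0424
c=np.array([np.cos(Y),np.sin(Y),0]);l=np.array([-np.sin(Y),np.cos(Y),0]);z=np.array([0,0,1])
Rt=frame(-l*np.sin(a)-z*np.cos(a),c)
g=np.array([.4632,.3008,0])+.02*l
E
python3 - <<'E'
from g1 import *
plan(g+[0,0,.06],Rt)
E
```

```text
t: 0.85
position: [0.4659, 0.3173, 0.2273]
orientation: [0.155, -0.688, 0.16, 0.691]
ft_force: [0.6, 0.7, 0.5]
gripper_width: 0.0855
t: 1.72
position: [0.4678, 0.3119, 0.225]
orientation: [-0.373, 0.604, -0.598, -0.372]
ft_force: [-0.4, -0.3, 0.3]
gripper_width: 0.0855
t 1.73 p [0.4678 0.3119 0.225 ] q [ 1.02  0.5   0.26  0.25 -1.73 -1.03] w 0.0855 f [-0.4 -0.3  0.3]
rotvec [ 3.106 -0.015  0.034] rows 16.6
rotvec [-0.035 -0.022 -0.01 ] rows 0.2
trans after rot (best) [0.1454 0.005  0.0785]
trans now [0.1437 0.0064 0.0815]
```

```bash
python3 -m crank '[0.036,0.0013,0.0196,-0.035,-0.022,-0.01,0.0854, 0.036,0.0013,0.0196,0,0,0,0.0854, 0.036,0.0013,0.0196,0,0,0,0.0854, 0.036,0.0013,0.0196,0,0,0,0.0854,0,0,0,0,0,0,0.0854]'
python3 - <<'E'
from g1 import *
plan(g+[0,0,.009],Rt)
t=snap('top','pics/t1.png');s=snap('side','pics/s1.png')
a=g+[0,0,.024]
crop(t,160,215,100,75,7,'pics/v1.png');crop(s,225,110,100,75,7,'pics/v2.png')
E
```

```text
t: 2.35
position: [0.4615, 0.3203, 0.0534]
orientation: [-0.369, 0.609, -0.586, -0.386]
ft_force: [0.0, -0.2, 0.5]
gripper_width: 0.0858
t 2.35 p [0.4615 0.3203 0.0534] q [ 1.04  0.6  -0.01  0.24 -1.35 -1.09] w 0.0858 f [ 0.  -0.2  0.5]
rotvec [-3.141  0.006 -0.007] rows 16.8
rotvec [ 0.001 -0.004 -0.004] rows 0.0
trans after rot (best) [ 0.04   -0.0009  0.0193]
trans now [ 0.0399 -0.001   0.0195]
```

View pics/v2.png

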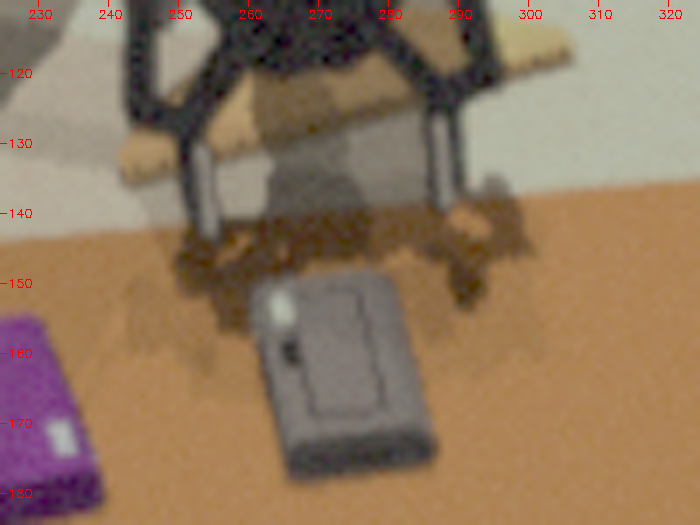

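View pics/v1.png

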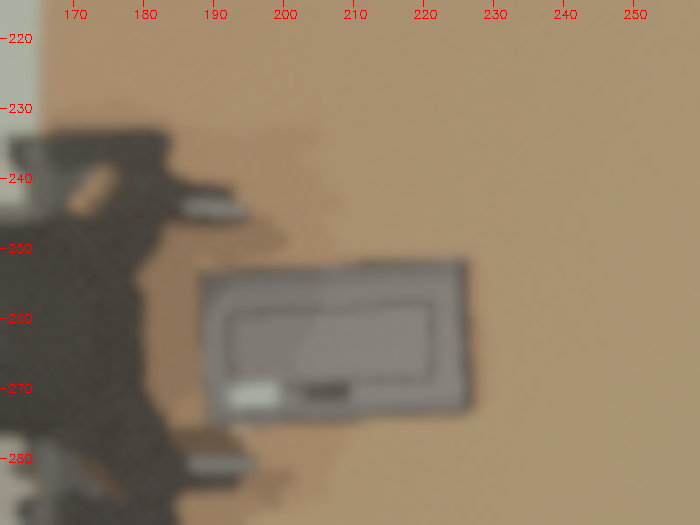

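The fingers straddle the case evenly: in top view the pads are at rows 245 and 281, and the case centre is about 263. Descending and gripping.

```bash
python3 -m crank '[0.02,-0.0005,0.01,0,0,0,0.0854, 0.012,-0.0005,0.006,0,0,0,0.0854, 0.008,0,0.0035,0,0,0,0.0854,0,0,0,0,0,0,0.07]' && python3 -m crank '[0,0,0,0,0,0,0.02,0,0,0,0,0,0,0.02,0,0,0,0,0,0,0.02,0,0,0,0,0,0,0.02,0,0,0,0,0,0,0.02,0,0,0,0,0,0,0.02]' 40
python3 - <<'E'
from g1 import *
plan(g+[0,0,.009],Rt)
E
```

```text
t: 2.95
position: [0.4683, 0.3268, 0.0182]
orientation: [-0.377, 0.61, -0.58, -0.387]
ft_force: [0.1, -0.5, -0.6]
gripper_width: 0.0708
t: 3.7
position: [0.4695, 0.3297, 0.0284]
orientation: [-0.38, 0.611, -0.577, -0.387]
ft_force: [-0.2, -0.7, -0.8]
gripper_width: 0.0201
t 3.7 p [0.4695 0.3297 0.0284] q [ 1.04  0.62 -0.03  0.25 -1.28 -1.11] w 0.0201 f [-0.2 -0.7 -0.8]
rotvec [ 3.137  0.028 -0.023] rows 16.8
rotvec [-0.004  0.015  0.018] rows 0.1
trans after rot (best) [0.0212 0.0075 0.0004]
trans now [0.0211 0.0079 0.0001]
```

The pads closed above the case: the tips sit further back when open, and the last rows stopped short. I'll back up, open and check the case.

```bash
python3 -m crank '[-0.01,0,0,0,0,0,0.0854, 0,0,0,0,0,0,0.0854,0,0,0,0,0,0,0.0854,0,0,0,0,0,0,0.0854,0,0,0,0,0,0,0.0854]'
python3 - <<'E'
from g1 import *
plan(g+[0,0,.009],Rt)
t=snap('top','pics/t2.png');s=snap('side','pics/s2.png')
crop(t,160,215,100,75,7,'pics/v3.png');crop(s,225,110,100,75,7,'pics/v4.png')
E
```

```text
t: 4.32
position: [0.4691, 0.3338, 0.0375]
orientation: [-0.379, 0.611, -0.577, -0.387]
ft_force: [-0.2, 0.9, -0.1]
gripper_width: 0.0849
t 4.33 p [0.4691 0.3338 0.0375] q [ 1.04  0.62 -0.01  0.25 -1.3  -1.11] w 0.0849 f [-0.2  0.9 -0.1]
rotvec [ 3.137  0.027 -0.022] rows 16.8
rotvec [-0.004  0.014  0.017] rows 0.1
trans after rot (best) [0.0312 0.0073 0.0006]
trans now [0.0311 0.0078 0.0002]
```

View pics/v4.png

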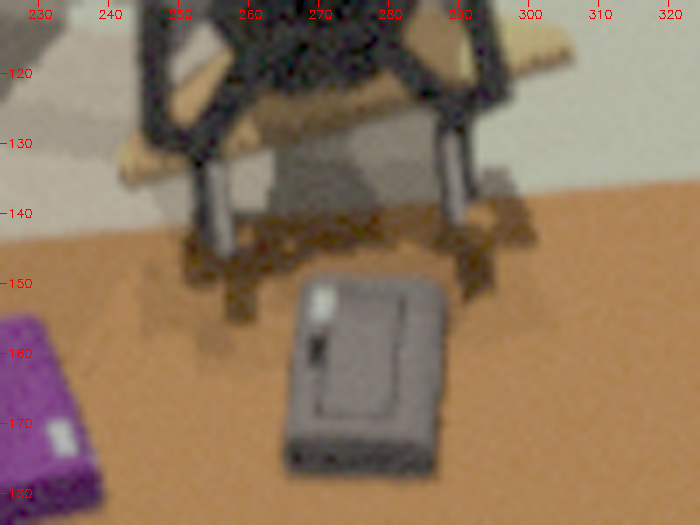

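View pics/v3.png

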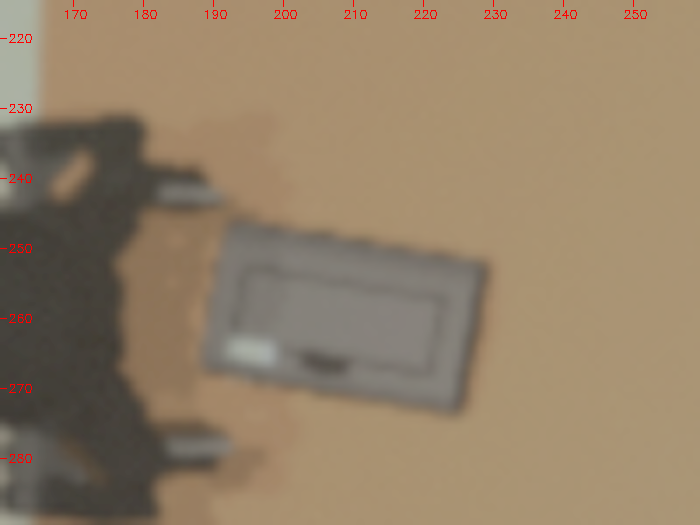

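The case got pushed and turned slightly, to roughly -0.1 rad yaw. Re-measuring.

Run:
```python
from fit import *
t=cv2.imread('pics/t2.png');s=cv2.imread('pics/s2.png')
crop(t,180,240,55,40,12,'pics/v5.png');crop(s,258,142,40,42,13,'pics/v6.png')
```

```text
(no output)
```

View pics/v5.png

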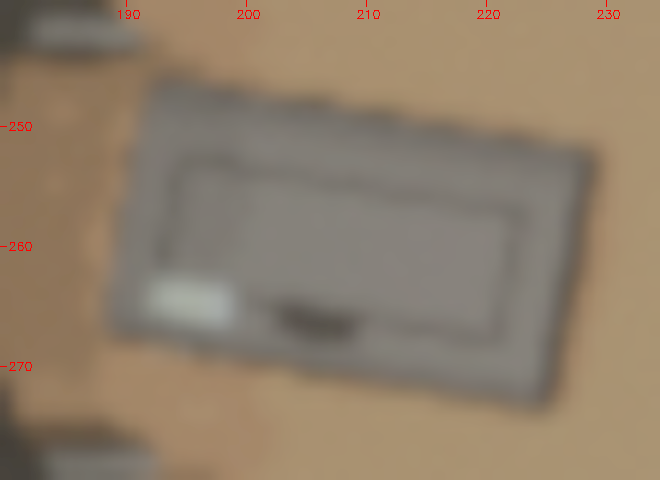

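View pics/v6.png

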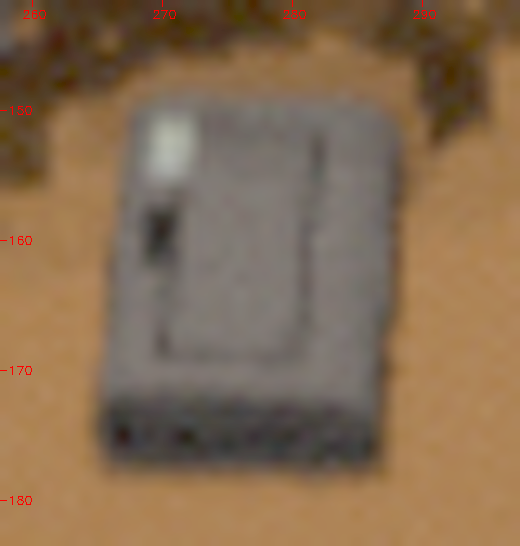

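Run:
```python
from fit import *
c2=[('top',(hx,hy,0.0),(192,246.3)),('top',(hx,-hy,0.0),(229,252.0)),('top',(-hx,-hy,0.0),(225,273.5)),('top',(-hx,hy,0),(189.0,267.2)),
('side',(-hx,-hy,-.006),(265.3,177.3)),('side',(hx,-hy,-.004),(286.5,177))]
p,r=fit(c2,[.4,.2,.012,0]);print(p.round(4),r.round(1).tolist())
for ps,pt in [((270.6,153),(195.6,264.5)),((269.7,159.8),(206,266.8)),((281,169),(223,257.0)),((270,169),(221,267.5))]: print(tri(ps,pt).round(4))
```

```text
[ 0.4732  0.2977  0.011  -0.1738] [[0.6, -0.4], [-0.0, -0.2], [-0.0, 0.3], [-0.6, 0.7], [-0.1, -0.1], [0.5, 0.1]]
[0.4596 0.3291 0.0267]
[0.4537 0.3016 0.0253]
[0.4795 0.2561 0.027 ]
[0.4506 0.2614 0.0263]
```

```bash
sed -i 's/Y=.0424/Y=-.1738/; s/^g=.*/g=np.array([.4732,.2977,0])+.018*l/' g1.py
python3 - <<'E'
from g1 import *
plan(g+[0,0,.045],Rt)
E
```

```text
t 4.42 p [0.4691 0.3338 0.0375] q [ 1.04  0.62 -0.01  0.25 -1.3  -1.11] w 0.0853 f [ 0.9  0.5 -0.1]
rotvec [-2.945 -0.16   0.023] rows 15.8
rotvec [0.192 0.016 0.108] rows 1.2
trans after rot (best) [ 0.0004 -0.0103 -0.0184]
trans now [ 0.001  -0.0065 -0.02  ]
```

```bash
python3 -m crank '[-0.02,0,0,0.096,0.008,0.054,0.0854,0,0,0,0.096,0.008,0.054,0.0854,0,0,0,0,0,0,0.0854]'
python3 - <<'E'
from g1 import *
plan(g+[0,0,.045],Rt)
E
```

```text
t: 4.8
position: [0.4677, 0.3418, 0.0559]
orientation: [0.41, -0.542, 0.649, 0.343]
ft_force: [-0.3, 0.1, -0.5]
gripper_width: 0.0857
t 4.8 p [0.4677 0.3418 0.0559] q [ 1.    0.67  0.15  0.16 -1.47 -1.23] w 0.0857 f [-0.3  0.1 -0.5]
rotvec [ 3.138 -0.005  0.004] rows 16.8
rotvec [-0.004 -0.002 -0.003] rows 0.0
trans after rot (best) [ 0.0202 -0.013  -0.0175]
trans now [ 0.0202 -0.0131 -0.0174]
```

```bash
python3 -m crank '[0.01,-0.0065,-0.009,0,0,0,0.0854,0.01,-0.0065,-0.009,0,0,0,0.0854]'
python3 - <<'E'
from g1 import *
plan(g+[0,0,.0035],Rt)
E
```

```text
t: 5.05
position: [0.4761, 0.314, 0.0447]
orientation: [0.409, -0.543, 0.647, 0.344]
ft_force: [-0.9, 0.3, 0.2]
gripper_width: 0.0853
t 5.05 p [0.4761 0.314  0.0447] q [ 0.97  0.65  0.09  0.18 -1.42 -1.21] w 0.0853 f [-0.9  0.3  0.2]
rotvec [-3.141e+00  2.000e-03 -3.000e-03] rows 16.8
rotvec [ 0.    -0.002 -0.001] rows 0.0
trans after rot (best) [0.0367 0.0001 0.0189]
trans now [0.0367 0.     0.0189]
```

```bash
python3 -m crank '[0.015,0,0.0075,0,0,0,0.0854,0.012,0,0.006,0,0,0,0.0854,0.008,0,0.004,0,0,0,0.0854]'
python3 - <<'E'
from g1 import *
plan(g+[0,0,.0035],Rt)
E
```

```text
t: 5.42
position: [0.4757, 0.3128, 0.0027]
orientation: [0.409, -0.543, 0.648, 0.344]
ft_force: [-0.4, 0.9, -0.0]
gripper_width: 0.0853
t 5.42 p [0.4757 0.3128 0.0027] q [ 0.97  0.69  0.04  0.18 -1.34 -1.22] w 0.0853 f [-0.4  0.9 -0. ]
rotvec [-3.141e+00  3.000e-03 -5.000e-03] rows 16.8
rotvec [ 0.001 -0.003 -0.002] rows 0.0
trans after rot (best) [-0.0018 -0.0002  0.0021]
trans now [-0.0018 -0.0002  0.0021]
```

```bash
python3 -m crank '[-0.001,0,0.001,0,0,0,0.05,0,0,0,0,0,0,0.05,0,0,0,0,0,0,0.05,0,0,0,0,0,0,0.05,0,0,0,0,0,0,0.05]' 40
python3 - <<'E'
from g1 import *
plan(g+[0,0,.0035],Rt)
t=snap('top','pics/t3.png');s=snap('side','pics/s3.png')
crop(t,160,215,100,75,7,'pics/v7.png');crop(s,225,110,100,75,7,'pics/v8.png')
E
```

```text
t: 6.05
position: [0.4759, 0.3152, 0.0029]
orientation: [0.409, -0.543, 0.647, 0.345]
ft_force: [1.2, -0.6, -0.6]
gripper_width: 0.0586
t 6.05 p [0.4759 0.3152 0.0029] q [ 0.97  0.69  0.05  0.18 -1.34 -1.22] w 0.0586 f [ 1.2 -0.6 -0.6]
rotvec [-3.14e+00  2.00e-03 -5.00e-03] rows 16.8
rotvec [ 0.002 -0.003 -0.001] rows 0.0
trans after rot (best) [-0.0007 -0.0004  0.    ]
trans now [-0.0007 -0.0004  0.    ]
```

View pics/v8.png

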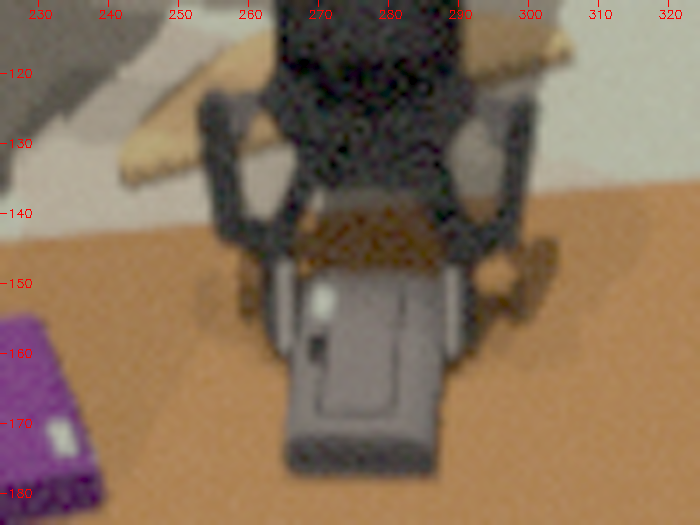

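View pics/v7.png

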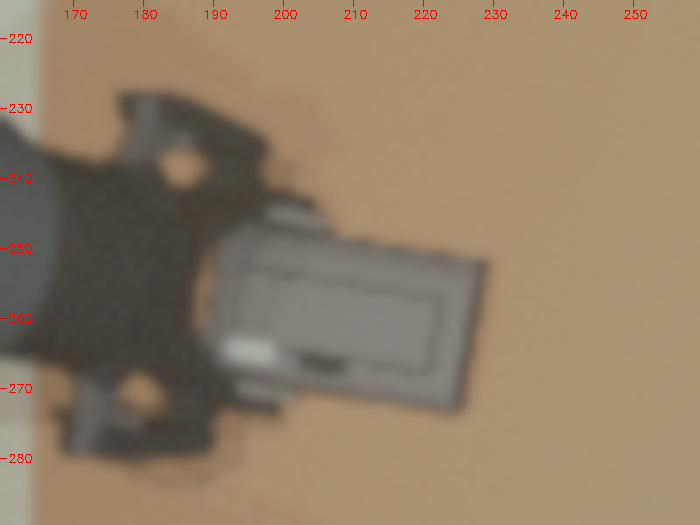

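```bash
python3 -m crank '[0,0,0,0,0,0,0.04,-0.04,0,-0.018,0,0,0,0.04,-0.05,0,-0.024,0,0,0,0.04,-0.05,0,-0.024,0,0,0,0.04,-0.01,0,-0.005,0,0,0,0.04]' 60
cat > g2.py <<'E'
from plan import *
a=.44;Y=.128
c=np.array([np.cos(Y),np.sin(Y),0]);l=np.array([-np.sin(Y),np.cos(Y),0]);z=np.array([0,0,1])
Rt=frame(l*np.cos(a)-z*np.sin(a),c)
g=np.array([.48,.05,.0677])+.0091*l
E
python3 - <<'E'
from g2 import *
plan(g+[0,0,.13],Rt)
E
```

```text
t: 6.78
position: [0.4756, 0.3144, 0.1719]
orientation: [0.407, -0.543, 0.649, 0.344]
ft_force: [0.1, 1.5, -1.0]
gripper_width: 0.0578
t 6.78 p [0.4756 0.3144 0.1719] q [ 0.97  0.57  0.27  0.18 -1.69 -1.16] w 0.0578 f [ 0.1  1.5 -1. ]
rotvec [2.011 0.139 2.023] rows 15.3
rotvec [-0.317 -1.564  0.108] rows 8.6
trans after rot (best) [-0.2405  0.0294 -0.0847]
trans now [ 0.0849 -0.0471 -0.2376]
```

```bash
python3 -m crank '[0.0142,-0.0079,-0.0396,0,0,0,0.04,0.0142,-0.0079,-0.0396,0,0,0,0.04,0.0142,-0.0079,-0.0396,0,0,0,0.04,0.0142,-0.0079,-0.0396,0,0,0,0.04,0.0142,-0.0079,-0.0396,0,0,0,0.04,0.0142,-0.0079,-0.0396,0,0,0,0.04]' && python3 -m crank '[0,0,0,-0.0317,-0.1564,0.0108,0.04,0,0,0,-0.0317,-0.1564,0.0108,0.04,0,0,0,-0.0317,-0.1564,0.0108,0.04,0,0,0,-0.0317,-0.1564,0.0108,0.04,0,0,0,-0.0317,-0.1564,0.0108,0.04,0,0,0,-0.0317,-0.1564,0.0108,0.04,0,0,0,-0.0317,-0.1564,0.0108,0.04]'
python3 - <<'E'
from g2 import *
plan(g+[0,0,.13],Rt)
E
```

```text
t: 7.52
position: [0.4769, 0.0535, 0.193]
orientation: [0.404, -0.543, 0.649, 0.347]
ft_force: [0.7, -0.1, -2.2]
gripper_width: 0.0581
t: 8.4
position: [0.4729, 0.0526, 0.1904]
orientation: [0.612, -0.291, 0.312, 0.666]
ft_force: [-0.0, 0.7, -2.2]
gripper_width: 0.0582
t 8.4 p [0.4729 0.0526 0.1904] q [-0.11  0.29  0.07 -0.67 -1.55  0.22] w 0.0582 f [-0.   0.7 -2.2]
rotvec [2.977 0.032 0.663] rows 16.3
rotvec [-0.092 -0.438  0.021] rows 2.4
trans after rot (best) [ 0.002  -0.0067  0.009 ]
trans now [-0.002  -0.0058  0.0096]
```

```bash
python3 -m crank '[0,0,0,-0.031,-0.146,0.007,0.04,0,0,0,-0.031,-0.146,0.007,0.04,0,0,0,-0.031,-0.146,0.007,0.04,0,0,0,0,0,0,0.04]'
python3 - <<'E'
from g2 import *
plan(g+[0,0,.03],Rt)
t=snap('top','pics/t4.png');s=snap('side','pics/s4.png')
crop(t,240,200,160,120,5,'pics/v9.png');crop(s,250,110,130,130,5,'pics/v10.png')
E
```

```text
t: 8.9
position: [0.4723, 0.0494, 0.1867]
orientation: [0.647, -0.156, 0.14, 0.733]
ft_force: [0.4, 0.8, -0.8]
gripper_width: 0.058
t 8.9 p [0.4723 0.0494 0.1867] q [-0.35  0.51  0.13 -0.99 -1.81  0.55] w 0.058 f [ 0.4  0.8 -0.8]
rotvec [ 3.136  0.006 -0.027] rows 16.8
rotvec [-0.006  0.017  0.004] rows 0.1
trans after rot (best) [ 0.0458 -0.0077 -0.0768]
trans now [ 0.0445 -0.008  -0.0776]
```

View pics/v10.png

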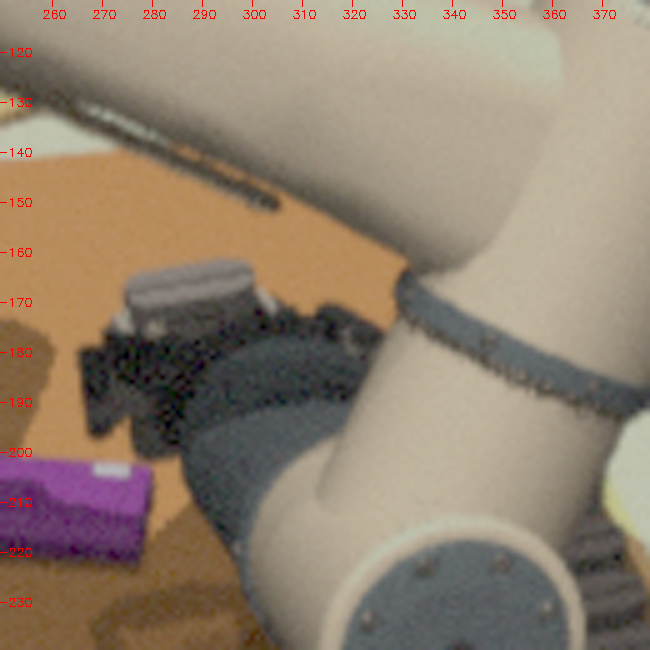

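View pics/v9.png

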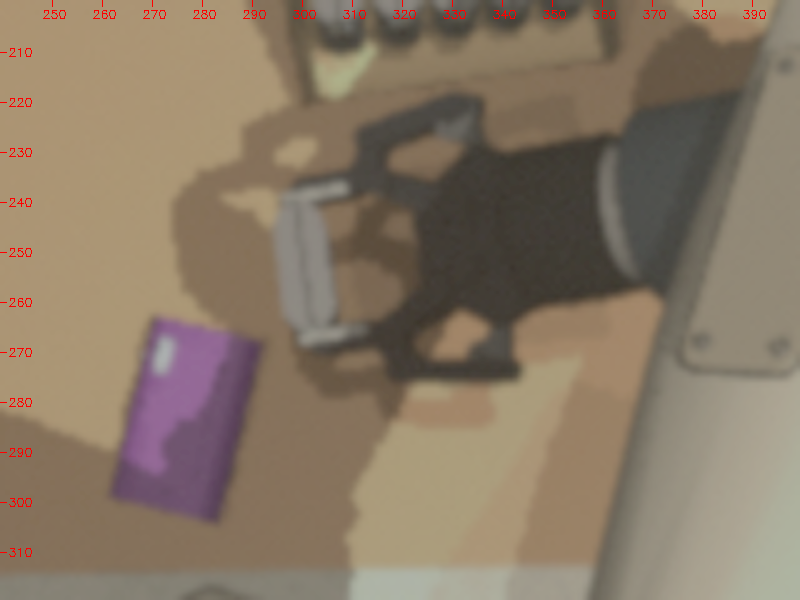

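The case is held upright, spine towards the rack, latch towards the robot. Lowering it to the bench.

```bash
python3 -m crank '[0.0148,-0.0027,-0.0259,-0.006,0.017,0.004,0.04,0.0148,-0.0027,-0.0259,0,0,0,0.04,0.0148,-0.0027,-0.0259,0,0,0,0.04,0,0,0,0,0,0,0.04]'
python3 - <<'E'
from g2 import *
plan(g+[0,0,.003],Rt)
s=snap('side','pics/s5.png');crop(s,250,110,130,130,5,'pics/v11.png')
E
```

```text
t: 9.5
position: [0.4831, 0.0603, 0.1033]
orientation: [0.641, -0.179, 0.144, 0.732]
ft_force: [0.1, 0.0, -2.0]
gripper_width: 0.0585
t 9.5 p [0.4831 0.0603 0.1033] q [-0.31  0.61  0.08 -0.95 -1.67  0.69] w 0.0585 f [ 0.1  0.  -2. ]
rotvec [-3.12   0.    -0.035] rows 16.7
rotvec [ 0.022 -0.023 -0.   ] rows 0.2
trans after rot (best) [ 0.0132  0.0044 -0.0298]
trans now [ 0.0139  0.005  -0.0294]
```

View pics/v11.png

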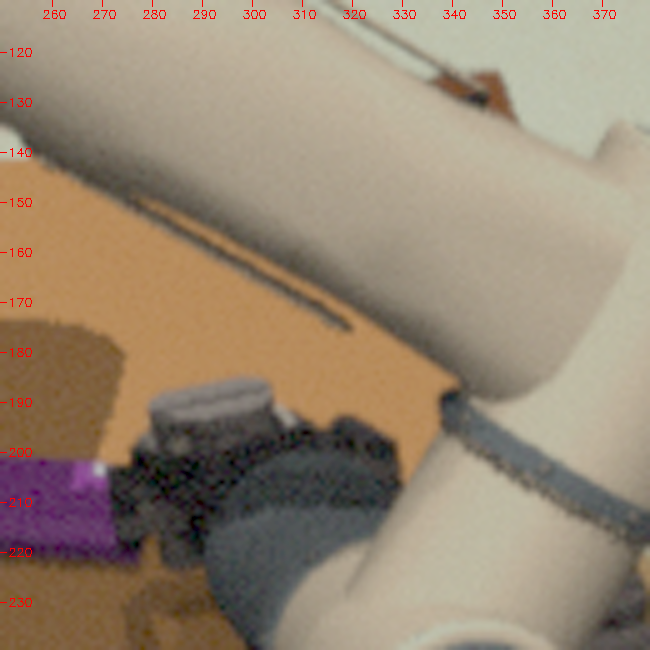

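```bash
python3 -m crank '[0.007,0.0025,-0.0147,0.022,-0.023,0,0.04,0.007,0.0025,-0.0147,0,0,0,0.04,0,0,0,0,0,0,0.04]'
python3 - <<'E'
from g2 import *
plan(g+[0,0,.000],Rt)
E
```

```text
t: 9.93
position: [0.4802, 0.0588, 0.073]
orientation: [0.645, -0.168, 0.143, 0.732]
ft_force: [0.0, -0.7, -2.6]
gripper_width: 0.0579
t 9.93 p [0.4802 0.0588 0.073 ] q [-0.32  0.66  0.06 -0.96 -1.65  0.74] w 0.0579 f [ 0.  -0.7 -2.6]
rotvec [-3.135 -0.004 -0.006] rows 16.8
rotvec [ 0.007 -0.004  0.002] rows 0.0
trans after rot (best) [ 0.0027  0.0013 -0.0046]
trans now [ 0.0027  0.0013 -0.0046]
```

```bash
python3 -m crank '[0.0013,0,-0.0024,0.007,-0.004,0.002,0.04,0.0008,0,-0.0018,0,0,0,0.04,0.0004,0,-0.0009,0,0,0,0.04]'; python3 -m crank '[0.0004,0,-0.0009,0,0,0,0.04,0.0004,0,-0.0009,0,0,0,0.04]'
python3 - <<'E'
from g2 import *
plan(g+[0,0,.000],Rt)
E
```

```text
t: 10.3
position: [0.4805, 0.0587, 0.0684]
orientation: [0.645, -0.164, 0.143, 0.733]
ft_force: [-2.0, -0.8, 7.0]
gripper_width: 0.0582
t: 10.55
position: [0.4803, 0.0586, 0.0683]
orientation: [0.644, -0.164, 0.142, 0.733]
ft_force: [-2.1, -1.7, 5.1]
gripper_width: 0.058
t 10.55 p [0.4803 0.0586 0.0683] q [-0.32  0.67  0.06 -0.96 -1.65  0.74] w 0.058 f [-2.1 -1.7  5.1]
rotvec [-3.138 -0.     0.004] rows 16.8
rotvec [0.004 0.003 0.   ] rows 0.0
trans after rot (best) [ 0.0008  0.0014 -0.0003]
trans now [ 0.0008  0.0014 -0.0003]
```

Contact with the bench (Fz about +5–7 N) at the expected height. Releasing and backing off.

```bash
python3 -m crank '[0,0,0,0,0,0,0.066,0,0,0,0,0,0,0.075,0,0,0,0,0,0,0.0854,0,0,0,0,0,0,0.0854]' && python3 -m crank '[-0.03,0,0,0,0,0,0.0854,-0.05,0,0,0,0,0,0.0854,-0.05,0,0,0,0,0,0.0854]'
python3 - <<'E'
from g2 import *
plan()
t=snap('top','pics/t6.png');s=snap('side','pics/s6.png')
crop(t,240,200,160,120,5,'pics/v12.png');crop(s,250,110,130,130,5,'pics/v13.png')
E
```

```text
t: 11.05
position: [0.4809, 0.0586, 0.0682]
orientation: [0.645, -0.165, 0.142, 0.733]
ft_force: [-0.2, 0.8, -0.3]
gripper_width: 0.0853
t: 11.42
position: [0.4947, -0.0577, 0.1238]
orientation: [0.643, -0.162, 0.142, 0.735]
ft_force: [1.1, 0.1, 0.1]
gripper_width: 0.0852
t 11.43 p [ 0.4947 -0.0577  0.1238] q [-0.47  0.7   0.29 -0.9  -1.88  0.66] w 0.0852 f [1.1 0.1 0.1]
```

View pics/v12.png

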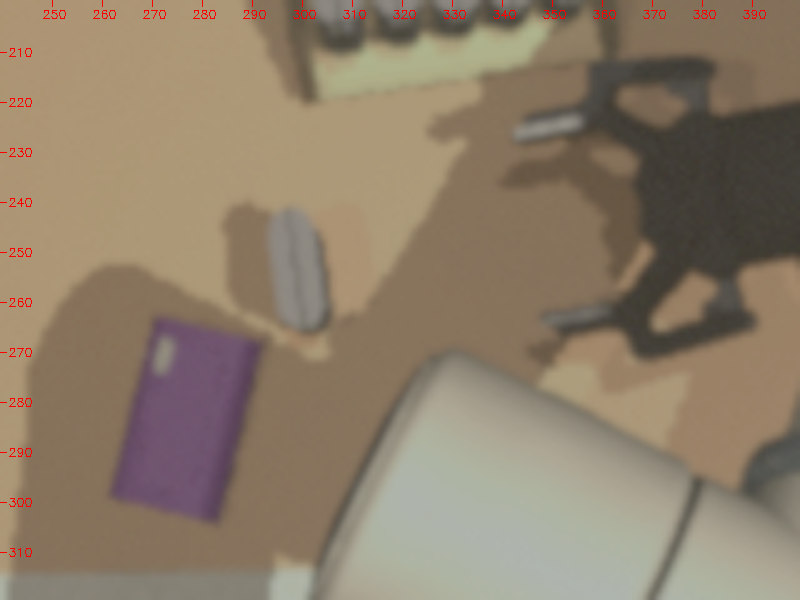

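View pics/v13.png

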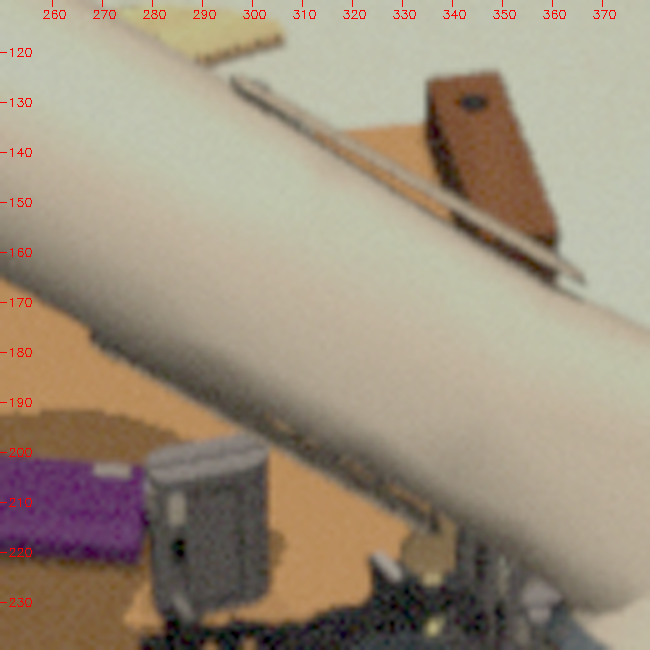

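Run:
```python
from h import *
t=cv2.imread('pics/t6.png');s=cv2.imread('pics/s6.png')
crop(t,280,230,40,45,13,'pics/v14.png')
a=onz('top',(296.6,242),.1);b=onz('top',(301,265.3),.1);print(a,b,(a+b)/2,np.arctan2((a-b)[1],(a-b)[0]))
print(proj('top',[[.4815,.0496,.1]]),proj('side',[[.4815,.0496,.1],[.4815,.0496,0]]))
print(tri((291,201.5),(299,253.5)))
```

```text
[0.50983721 0.05504723 0.1       ] [0.45047989 0.04435565 0.1       ] [0.48015855 0.04970144 0.1       ] 0.17821139196377941
[[298.83056012 253.09381434]] [[291.1053225  201.23176092]
 [291.82335494 229.66653484]]
[0.48087144 0.04918827 0.09952896]
```

View pics/v14.png

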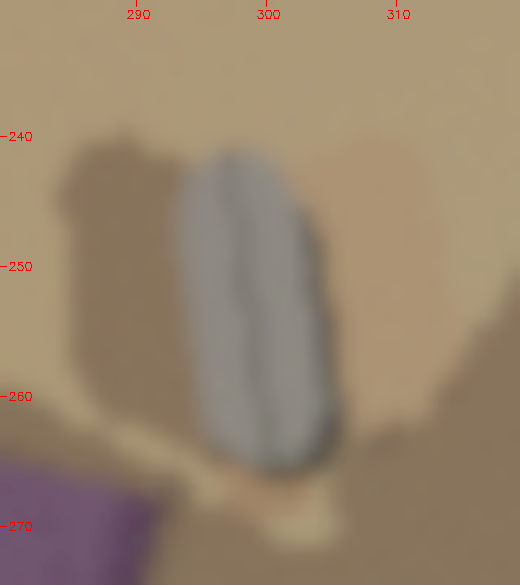

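```bash
cat > g3.py <<'E'
from plan import *
b=.35;Y=.134
c=np.array([np.cos(Y),np.sin(Y),0]);l=np.array([-np.sin(Y),np.cos(Y),0]);z=np.array([0,0,1])
Rt=frame(c*np.sin(b)-z*np.cos(b),l)
g=np.array([.481,.0495,.05])-.018*c
pre=g-.12*(c*np.sin(b)-z*np.cos(b))
E
python3 - <<'E'
from g3 import *
plan(np.array([.46,-.05,.26]),Rt)
E
```

```text
t 11.53 p [ 0.496  -0.0612  0.1242] q [-0.48  0.7   0.29 -0.9  -1.88  0.66] w 0.0854 f [ 0.6  0.  -0.1]
rotvec [ 1.183  0.614 -1.077] rows 9.2
rotvec [-1.569  1.138  0.649] rows 10.9
trans after rot (best) [-0.1393  0.0159  0.0145]
trans now [-0.0437  0.0338  0.1297]
```

```bash
python3 -m crank '[-0.0146,0.0113,0.0432,0,0,0,0.0854,-0.0146,0.0113,0.0432,0,0,0,0.0854,-0.0146,0.0113,0.0432,0,0,0,0.0854]' && python3 -m crank '[0,0,0,0.118,0.061,-0.108,0.0854,0,0,0,0.118,0.061,-0.108,0.0854,0,0,0,0.118,0.061,-0.108,0.0854,0,0,0,0.118,0.061,-0.108,0.0854,0,0,0,0.118,0.061,-0.108,0.0854,0,0,0,0.118,0.061,-0.108,0.0854,0,0,0,0.118,0.061,-0.108,0.0854,0,0,0,0.118,0.061,-0.108,0.0854]'
python3 - <<'E'
from g3 import *
plan(pre,Rt)
E
```

```text
t: 11.9
position: [0.459, -0.0492, 0.2594]
orientation: [0.645, -0.159, 0.144, 0.734]
ft_force: [1.1, 0.4, -0.3]
gripper_width: 0.0858
t: 12.9
position: [0.4573, -0.0496, 0.2598]
orientation: [0.831, -0.063, 0.511, 0.211]
ft_force: [-0.3, 0.2, -1.6]
gripper_width: 0.0856
t 12.9 p [ 0.4573 -0.0496  0.2598] q [-0.02 -0.14 -0.23 -0.34 -1.1  -1.05] w 0.0856 f [-0.3  0.2 -1.6]
rotvec [ 0.226  0.125 -0.223] rows 1.8
rotvec [-2.892  0.326  0.182] rows 15.6
trans after rot (best) [ 0.0835  0.095  -0.0544]
trans now [ 0.0976  0.086  -0.0451]
```

```bash
python3 -m crank '[0,0,0,0.113,0.063,-0.112,0.0854,0,0,0,0.113,0.063,-0.112,0.0854,0,0,0,0,0,0,0.0854]'
python3 - <<'E'
from g3 import *
plan(pre,Rt)
E
```

```text
t: 13.28
position: [0.4535, -0.0478, 0.257]
orientation: [0.818, -0.044, 0.566, 0.09]
ft_force: [-0.5, 0.1, -0.4]
gripper_width: 0.0852
t 13.28 p [ 0.4535 -0.0478  0.257 ] q [ 0.22 -0.18 -0.34 -0.02 -1.05 -1.59] w 0.0852 f [-0.5  0.1 -0.4]
rotvec [ 0.051  0.013 -0.05 ] rows 0.4
rotvec [-3.09   0.078  0.021] rows 16.5
trans after rot (best) [ 0.0821  0.0928 -0.0501]
trans now [ 0.0861  0.091  -0.0465]
```

```bash
python3 -m crank '[0.0,0.03,-0.016,0.051,0.013,-0.05,0.0854,0.02,0.031,-0.016,0,0,0,0.0854,0.03,0.031,-0.016,0,0,0,0.0854,0.03,0,0,0,0,0,0.0854,0,0,0,0,0,0,0.0854]'
python3 - <<'E'
from g3 import *
plan(pre,Rt)
E
```

```text
t: 13.9
position: [0.419, 0.0401, 0.1623]
orientation: [0.817, -0.039, 0.573, 0.059]
ft_force: [-0.8, -0.5, 0.3]
gripper_width: 0.0853
t 13.9 p [0.419  0.0401 0.1623] q [ 0.6  -0.22 -0.69  0.21 -0.79 -2.16] w 0.0853 f [-0.8 -0.5  0.3]
rotvec [ 0.006 -0.002 -0.006] rows 0.0
rotvec [-3.135e+00  1.000e-02 -3.000e-03] rows 16.8
trans after rot (best) [0.0008 0.0011 0.0035]
trans now [0.0008 0.001  0.0035]
```

```bash
python3 -m crank '[0.015,0.0005,0.0018,0.006,-0.002,-0.006,0.0854,0.015,0.0005,0.0018,0,0,0,0.0854]'
python3 - <<'E'
from g3 import *
plan(g,Rt)
t=snap('top','pics/t7.png');s=snap('side','pics/s7.png')
crop(t,240,200,120,90,6,'pics/v15.png');crop(s,240,130,100,120,5,'pics/v16.png')
E
```

```text
t: 14.15
position: [0.4338, 0.0422, 0.138]
orientation: [0.819, -0.038, 0.57, 0.056]
ft_force: [0.7, -0.1, 0.2]
gripper_width: 0.085
t 14.15 p [0.4338 0.0422 0.138 ] q [ 0.58 -0.17 -0.73  0.23 -0.7  -2.18] w 0.085 f [ 0.7 -0.1  0.2]
rotvec [-0.     0.004 -0.002] rows 0.0
rotvec [ 3.141e+00 -3.000e-03 -7.000e-03] rows 16.8
trans after rot (best) [ 0.0928  0.0009 -0.0022]
trans now [ 0.0928  0.0007 -0.0026]
```

View pics/v15.png

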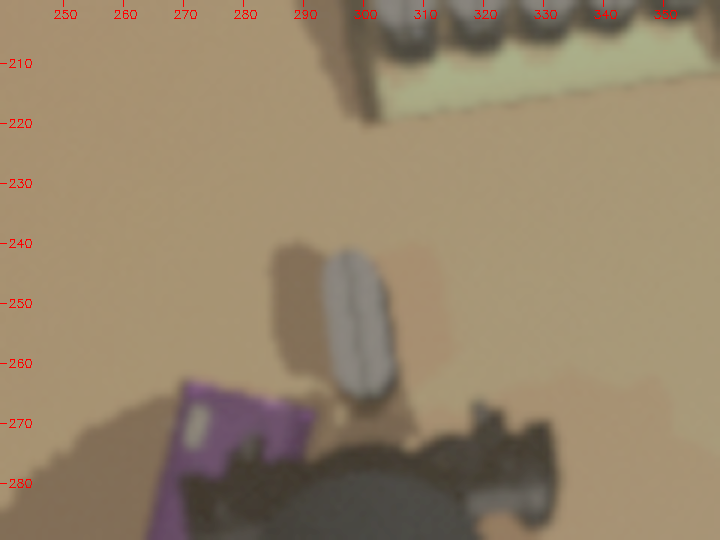

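View pics/v16.png

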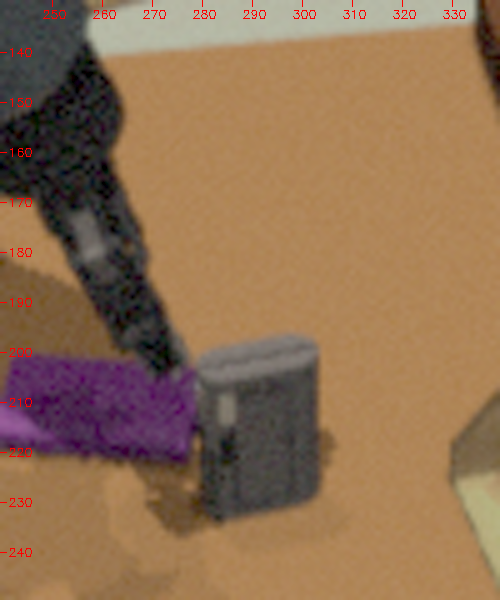

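```bash
python3 -m crank '[0.03,0.0003,-0.001,0,0.004,-0.002,0.0854,0.03,0.0003,-0.001,0,0,0,0.0854,0.02,0.0003,-0.001,0,0,0,0.0854]'
python3 - <<'E'
from g3 import *
plan(g,Rt)
E
```

```text
t: 14.62
position: [0.4621, 0.046, 0.0657]
orientation: [0.82, -0.037, 0.569, 0.055]
ft_force: [0.2, -0.1, -0.0]
gripper_width: 0.0854
t 14.62 p [0.4621 0.046  0.0657] q [ 0.53 -0.   -0.84  0.34 -0.42 -2.26] w 0.0854 f [ 0.2 -0.1 -0. ]
rotvec [-0.003  0.008 -0.001] rows 0.0
rotvec [ 3.139e+00 -2.000e-03 -1.300e-02] rows 16.8
trans after rot (best) [ 0.0151  0.001  -0.0043]
trans now [ 0.0151  0.001  -0.0044]
```

```bash
python3 -m crank '[0.009,0.0005,-0.0025,0,0.008,0,0.0854,0.006,0.0005,-0.0025,0,0,0,0.0854,0,0,0,0,0,0,0.0854]'
python3 - <<'E'
from g3 import *
plan(g,Rt)
E
```

```text
t: 15.0
position: [0.4637, 0.046, 0.0511]
orientation: [0.818, -0.037, 0.571, 0.054]
ft_force: [0.3, -0.3, 0.6]
gripper_width: 0.0856
t 15.0 p [0.4637 0.046  0.0511] q [ 0.52  0.03 -0.86  0.37 -0.37 -2.28] w 0.0856 f [ 0.3 -0.3  0.6]
rotvec [-0.004  0.001  0.   ] rows 0.0
rotvec [ 3.138e+00  0.000e+00 -2.000e-03] rows 16.8
trans after rot (best) [ 0.001   0.0011 -0.0007]
trans now [ 0.001   0.0011 -0.0007]
```

Positioned. Closing on the broad faces.

```bash
python3 -m crank '[0,0.001,0,0,0,0,0.01,0,0,0,0,0,0,0.01,0,0,0,0,0,0,0.01,0,0,0,0,0,0,0.01,0,0,0,0,0,0,0.01,0,0,0,0,0,0,0.01,0,0,0,0,0,0,0.01]' 60
python3 - <<'E'
from g3 import *
plan(g,Rt)
t=snap('top','pics/t8.png');s=snap('side','pics/s8.png')
crop(t,240,200,120,90,6,'pics/v17.png');crop(s,240,130,100,120,5,'pics/v18.png')
E
```

```text
t: 15.88
position: [0.4644, 0.0477, 0.0532]
orientation: [0.819, -0.037, 0.57, 0.054]
ft_force: [0.2, -0.3, 0.7]
gripper_width: 0.0227
t 15.88 p [0.4644 0.0477 0.0532] q [ 0.53  0.03 -0.86  0.37 -0.37 -2.29] w 0.0227 f [ 0.2 -0.3  0.7]
rotvec [-0.003  0.005 -0.001] rows 0.0
rotvec [ 3.138e+00 -1.000e-03 -8.000e-03] rows 16.8
trans after rot (best) [ 0.0026 -0.0004 -0.0023]
trans now [ 0.0025 -0.0004 -0.0023]
```

View pics/v17.png

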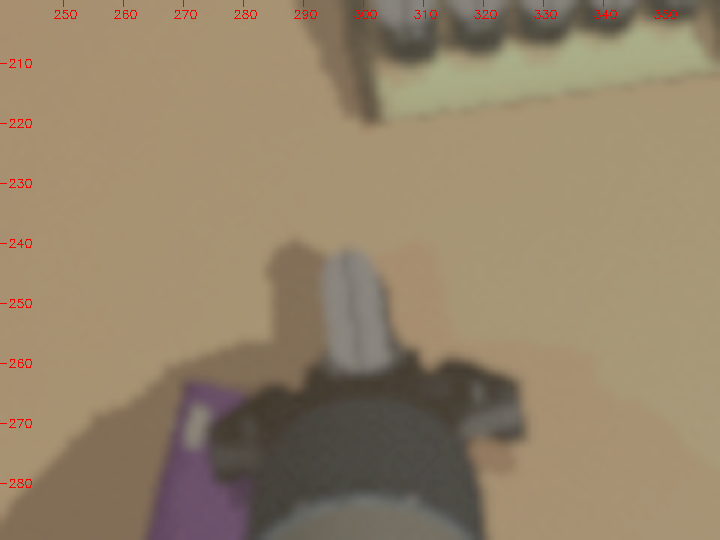

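View pics/v18.png

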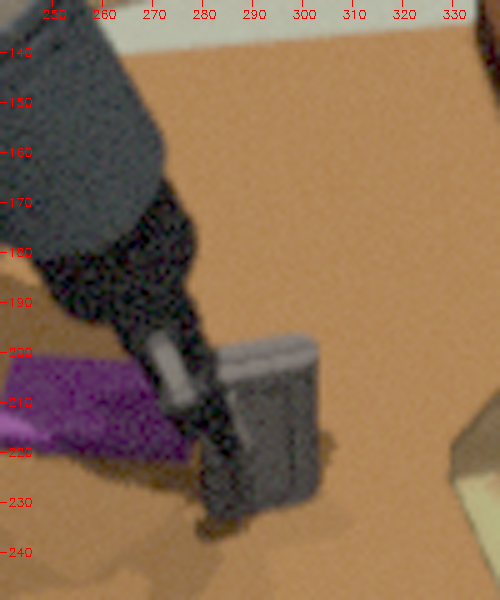

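```bash
cat > g4.py <<'E'
from plan import *
import row
b=.35;Y=.128
c=np.array([np.cos(Y),np.sin(Y),0]);l=np.array([-np.sin(Y),np.cos(Y),0]);z=np.array([0,0,1])
Rt=frame(c*np.sin(b)-z*np.cos(b),l)
def tgt(X,y=.0125,bot=.009): return row.tow([X-.0167,y+.0004,bot+.0532])
def where():
    o,p,r=state(); q=row.tor(p); print('case est rack x,y,bottom',(q+[.0167,-.0004,-.0532]).round(4))
E
python3 -m crank '[-0.03,0,0.01,0,0,0,0.01,-0.025,0,0.01,0,0,0,0.01,0,0,0,0,0,0,0.01]' 80
python3 - <<'E'
from g4 import *
plan(tgt(-.125,bot=.03),Rt);where()
E
```

```text
t: 16.35
position: [0.4622, 0.0467, 0.1113]
orientation: [0.818, -0.037, 0.572, 0.054]
ft_force: [0.5, -0.9, -2.0]
gripper_width: 0.0226
t 16.35 p [0.4622 0.0467 0.1113] q [ 0.54 -0.06 -0.73  0.24 -0.6  -2.16] w 0.0226 f [ 0.5 -0.9 -2. ]
rotvec [ 0.002 -0.    -0.002] rows 0.0
rotvec [-3.139e+00  3.000e-03 -0.000e+00] rows 16.8
trans after rot (best) [ 0.0353 -0.0847  0.0148]
trans now [ 0.0351 -0.0848  0.0146]
case est rack x,y,bottom [-0.151   0.0972  0.0581]
```

```bash
python3 -m crank '[0.009,-0.028,0.005,0,0,0,0.01,0.009,-0.028,0.005,0,0,0,0.01,0.009,-0.028,0.005,0,0,0,0.01,0,0,0,0,0,0,0.01]'
python3 - <<'E'
from g4 import *
plan(tgt(-.11,bot=.009),Rt);where()
t=snap('top','pics/t9.png');s=snap('side','pics/s9.png')
crop(t,280,165,100,75,7,'pics/v19.png');crop(s,290,170,110,120,5,'pics/v20.png')
E
```

```text
t: 16.85
position: [0.4935, -0.0365, 0.0848]
orientation: [0.815, -0.037, 0.575, 0.053]
ft_force: [1.0, -0.1, -1.7]
gripper_width: 0.0226
t 16.85 p [ 0.4935 -0.0365  0.0848] q [ 0.28  0.05 -0.64  0.09 -0.55 -1.79] w 0.0226 f [ 1.  -0.1 -1.7]
rotvec [ 0.002 -0.008 -0.002] rows 0.0
rotvec [-3.14e+00  3.00e-03 -1.30e-02] rows 16.8
trans after rot (best) [0.0283 0.0018 0.0116]
trans now [0.0282 0.0017 0.0119]
case est rack x,y,bottom [-0.1306  0.0107  0.0316]
```

View pics/v19.png

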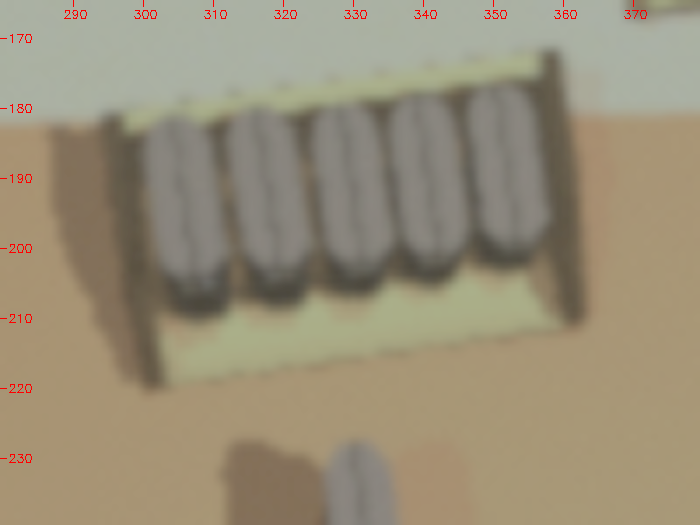

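View pics/v20.png

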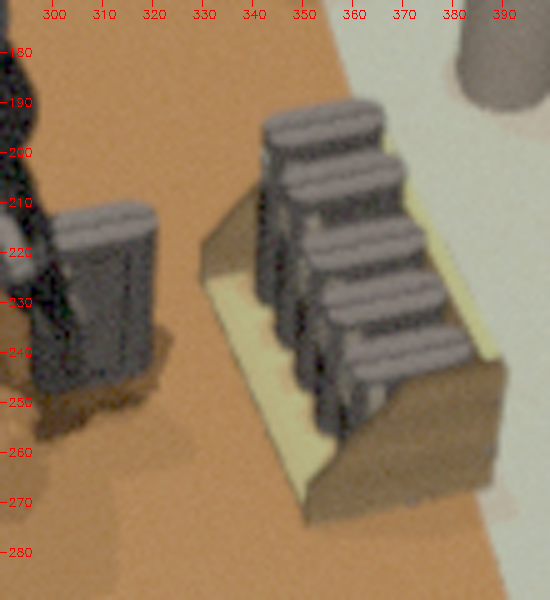

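Run:
```python
from row import *
for p in [(330.2,229.0),(331,238)]: print(tor(onz('top',p,.1316)).round(4))
```

```text
[-0.1022  0.0111  0.1316]
[-0.1248  0.0123  0.1316]
```

```bash
python3 -m crank '[0.014,0.0009,0.006,0,-0.008,-0.002,0.01,0.014,0.0009,0.006,0,0,0,0.01,0,0,0,0,0,0,0.01]'
python3 - <<'E'
from g4 import *
plan(tgt(-.085,bot=.009),Rt);where()
E
```

```text
t: 17.32
position: [0.5132, -0.0292, 0.0618]
orientation: [0.817, -0.039, 0.572, 0.054]
ft_force: [0.8, -0.2, -1.9]
gripper_width: 0.0226
t 17.32 p [ 0.5132 -0.0292  0.0618] q [ 0.29  0.11 -0.65  0.12 -0.47 -1.82] w 0.0226 f [ 0.8 -0.2 -1.9]
rotvec [ 0.006 -0.    -0.001] rows 0.0
rotvec [-3.136e+00  1.000e-03 -1.000e-03] rows 16.8
trans after rot (best) [ 0.0083 -0.0029  0.0237]
trans now [ 0.0083 -0.0031  0.0237]
case est rack x,y,bottom [-0.1101  0.0154  0.0086]
```

```bash
python3 -m crank '[0.0042,-0.0016,0.0119,0.006,0,0,0.01,0.0042,-0.0016,0.0119,0,0,0,0.01,0,0,0,0,0,0,0.01]'
python3 - <<'E'
from g4 import *
plan(tgt(-.068,bot=.009),Rt);where()
E
```

```text
t: 17.7
position: [0.5411, -0.0284, 0.0631]
orientation: [0.818, -0.036, 0.572, 0.053]
ft_force: [-0.9, 0.3, -1.3]
gripper_width: 0.0225
t 17.7 p [ 0.5411 -0.0284  0.0631] q [ 0.27  0.16 -0.58  0.1  -0.48 -1.79] w 0.0225 f [-0.9  0.3 -1.3]
rotvec [ 0.     0.001 -0.001] rows 0.0
rotvec [-3.141e+00  2.000e-03  2.000e-03] rows 16.8
trans after rot (best) [ 0.0058 -0.0001  0.0131]
trans now [ 0.0058 -0.0001  0.0131]
case est rack x,y,bottom [-0.0823  0.0126  0.0099]
```

```bash
python3 -m crank '[0.004,0,0.008,0,0,0,0.01,0.003,0,0.008,0,0,0,0.01,0,0,0,0,0,0,0.01]'
python3 - <<'E'
from g4 import *
plan(tgt(-.05,bot=.008),Rt);where()
t=snap('top','pics/t10.png');s=snap('side','pics/s10.png')
crop(t,285,165,80,60,10,'pics/v21.png');crop(s,290,170,110,120,5,'pics/v22.png')
E
```

```text
t: 18.08
position: [0.5597, -0.0262, 0.0621]
orientation: [0.818, -0.036, 0.571, 0.053]
ft_force: [0.2, 1.0, -2.0]
gripper_width: 0.0226
t 18.07 p [ 0.5597 -0.0262  0.0621] q [ 0.26  0.2  -0.53  0.09 -0.49 -1.78] w 0.0226 f [ 0.2  1.  -2. ]
rotvec [-0.     0.001 -0.001] rows 0.0
rotvec [ 3.142e+00 -2.000e-03 -2.000e-03] rows 16.8
trans after rot (best) [0.0055 0.     0.0125]
trans now [0.0055 0.     0.0125]
case est rack x,y,bottom [-0.0636  0.0125  0.0089]
```

View pics/v21.png

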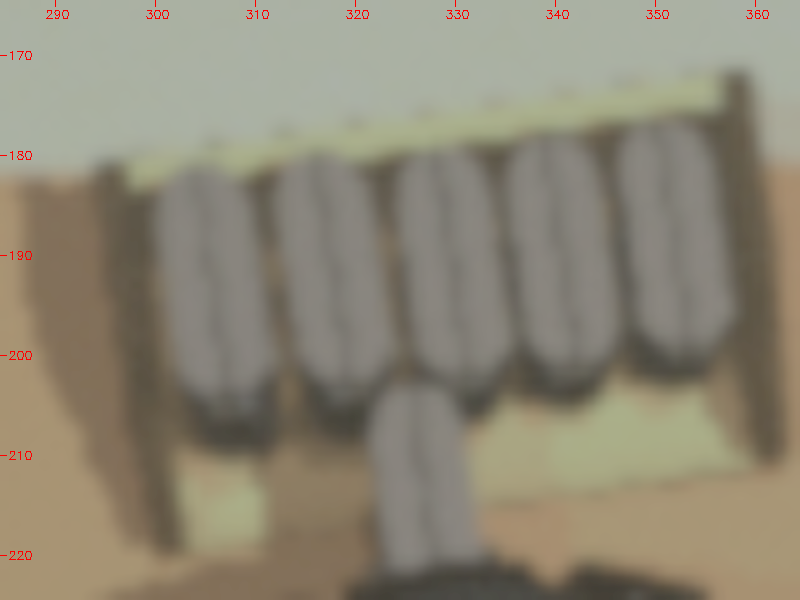

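View pics/v22.png

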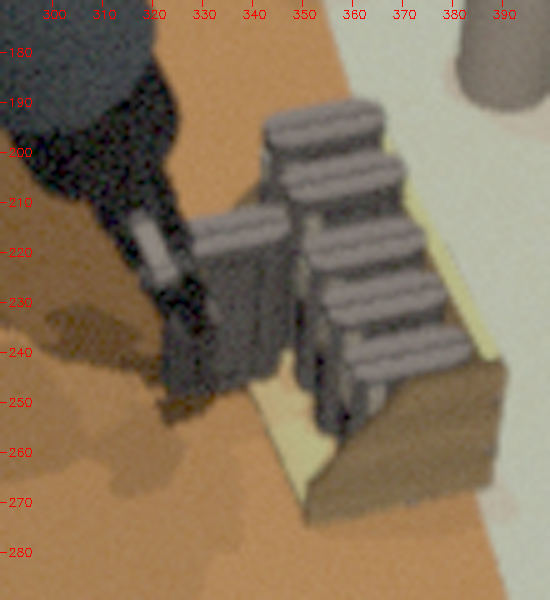

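The spine nose at top px (327,203) sits centred between the B and C noses at (319,207) and (331,205). Now I'll wedge in slowly.

```bash
python3 -m crank '[0.0016,0,0.004,0,0,0,0.01,0.0016,0,0.004,0,0,0,0.01,0.0016,0,0.004,0,0,0,0.01]'
python3 - <<'E'
from g4 import *
plan(tgt(-.04,bot=.008),Rt);where()
E
python3 -m crank '[0.0014,0,0.0035,0,0,0,0.01,0.0014,0,0.0035,0,0,0,0.01]'
python3 - <<'E'
from g4 import *
plan(tgt(-.04,bot=.008),Rt);where()
t=snap('top','pics/t11.png')
crop(t,285,165,80,60,10,'pics/v23.png')
E
```

```text
t: 18.55
position: [0.5716, -0.0247, 0.0614]
orientation: [0.818, -0.036, 0.572, 0.053]
ft_force: [-0.7, 0.2, -1.0]
gripper_width: 0.0224
t 18.55 p [ 0.5716 -0.0247  0.0614] q [ 0.26  0.22 -0.5   0.09 -0.5  -1.77] w 0.0224 f [-0.7  0.2 -1. ]
rotvec [-0.    -0.    -0.001] rows 0.0
rotvec [ 3.141e+00 -2.000e-03  0.000e+00] rows 16.8
trans after rot (best) [0.0042 0.0001 0.0109]
trans now [0.0042 0.0001 0.0109]
case est rack x,y,bottom [-0.0516  0.0124  0.0082]
t: 18.8
position: [0.5792, -0.0238, 0.0608]
orientation: [0.817, -0.036, 0.572, 0.053]
ft_force: [-0.6, -0.9, -1.3]
gripper_width: 0.0223
t 18.8 p [ 0.5792 -0.0238  0.0608] q [ 0.25  0.23 -0.48  0.09 -0.51 -1.77] w 0.0223 f [-0.6 -0.9 -1.3]
rotvec [-0.    -0.001 -0.001] rows 0.0
rotvec [ 3.141e+00 -2.000e-03  2.000e-03] rows 16.8
trans after rot (best) [0.001  0.0002 0.0038]
trans now [0.001  0.0002 0.0038]
case est rack x,y,bottom [-0.0439  0.0123  0.0076]
```

View pics/v23.png

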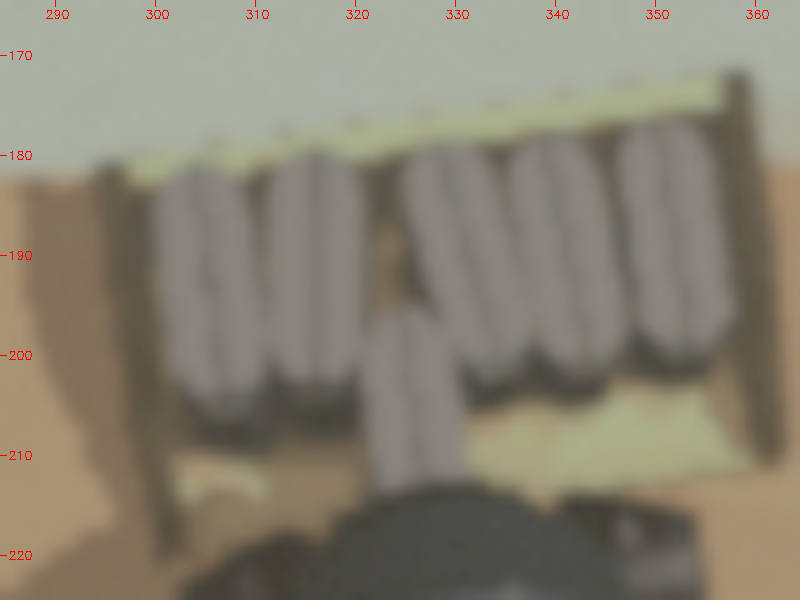

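The neighbours part smoothly. Continuing in small steps.

```bash
python3 -m crank '[0.001,0,0.0036,0,0,0,0.01,0.001,0,0.0036,0,0,0,0.01]'
python3 - <<'E'
from g4 import *
plan(tgt(-.028,bot=.0075),Rt);where()
E
python3 -m crank '[0.001,0,0.003,0,0,0,0.01,0.001,0,0.003,0,0,0,0.01]'
python3 - <<'E'
from g4 import *
plan(tgt(-.026,bot=.0075),Rt);where()
t=snap('top','pics/t12.png');s=snap('side','pics/s12.png')
crop(t,285,165,80,60,10,'pics/v24.png');crop(s,290,170,110,120,5,'pics/v25.png')
E
```

```text
t: 19.1
position: [0.5873, -0.0228, 0.0613]
orientation: [0.817, -0.036, 0.573, 0.053]
ft_force: [-0.3, -0.9, -1.6]
gripper_width: 0.0225
t 19.1 p [ 0.5873 -0.0228  0.0613] q [ 0.25  0.25 -0.46  0.08 -0.52 -1.76] w 0.0225 f [-0.3 -0.9 -1.6]
rotvec [-0.    -0.001 -0.001] rows 0.0
rotvec [ 3.141e+00 -1.000e-03  2.000e-03] rows 16.8
trans after rot (best) [0.0033 0.0002 0.0071]
trans now [0.0033 0.0002 0.0071]
case est rack x,y,bottom [-0.0358  0.0123  0.0081]
t: 19.35
position: [0.594, -0.022, 0.0615]
orientation: [0.817, -0.036, 0.573, 0.053]
ft_force: [-1.0, -0.2, -1.9]
gripper_width: 0.0228
t 19.35 p [ 0.594  -0.022   0.0615] q [ 0.25  0.26 -0.44  0.08 -0.52 -1.76] w 0.0228 f [-1.  -0.2 -1.9]
rotvec [-0.    -0.001 -0.001] rows 0.0
rotvec [ 3.141e+00 -1.000e-03  2.000e-03] rows 16.8
trans after rot (best) [0.0018 0.0003 0.0027]
trans now [0.0018 0.0003 0.0027]
case est rack x,y,bottom [-0.0291  0.0122  0.0083]
```

View pics/v24.png

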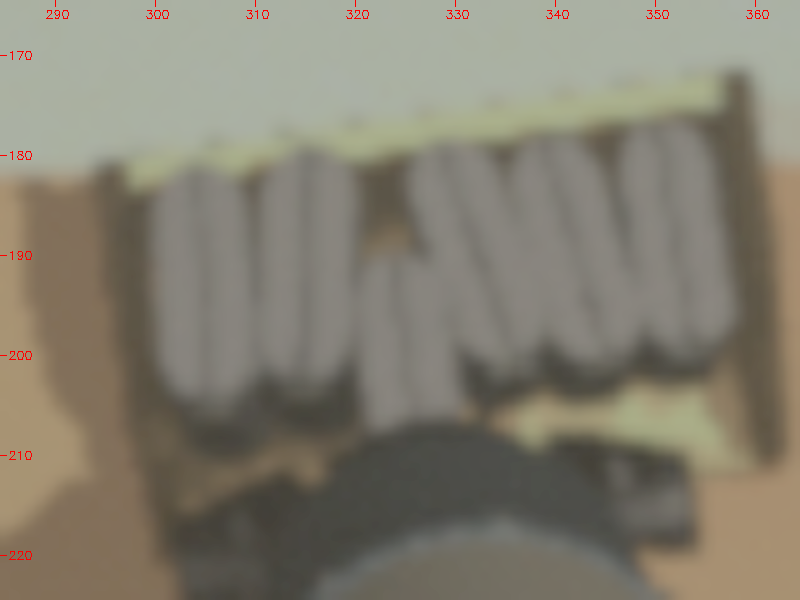

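View pics/v25.png

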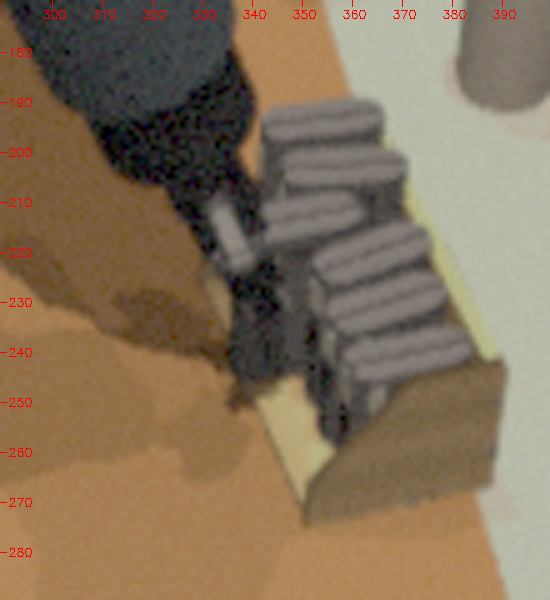

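```bash
python3 -m crank '[0.0012,0,0.001,0,0,0,0.01,0.001,0,-0.0002,0,0,0,0.01,0.001,0,-0.0003,0,0,0,0.01]'; python3 -m crank '[0.0006,0,-0.0002,0,0,0,0.01,0.0006,0,-0.0002,0,0,0,0.01]'
python3 - <<'E'
from g4 import *
plan(tgt(-.026,bot=.006),Rt);where()
E
```

```text
t: 19.82
position: [0.5965, -0.0216, 0.0594]
orientation: [0.818, -0.036, 0.572, 0.053]
ft_force: [-2.0, -0.7, 4.1]
gripper_width: 0.0226
t: 20.08
position: [0.5973, -0.0216, 0.0593]
orientation: [0.819, -0.037, 0.571, 0.053]
ft_force: [-3.1, 0.0, 3.8]
gripper_width: 0.0226
t 20.07 p [ 0.5973 -0.0216  0.0593] q [ 0.25  0.27 -0.45  0.08 -0.51 -1.76] w 0.0226 f [-3.1  0.   3.8]
rotvec [ 0.     0.003 -0.001] rows 0.0
rotvec [-3.141e+00  1.000e-03  5.000e-03] rows 16.8
trans after rot (best) [-0.      0.0003 -0.0003]
trans now [-0.      0.0003 -0.0003]
case est rack x,y,bottom [-0.0257  0.0122  0.0061]
```

The case rests on the rack floor (Fz 4 N). Releasing and retreating.

```bash
python3 -m crank '[0,0,0,0,0,0,0.03,0,0,0,0,0,0,0.035,-0.001,0,-0.003,0,0,0,0.042,-0.007,0,-0.019,0,0,0,0.045,-0.012,0,-0.033,0,0,0,0.045,-0.012,0,-0.033,0,0,0,0.045,0,0,0,0,0,0,0]'
python3 - <<'E'
from g4 import *
plan();where()
t=snap('top','pics/t13.png');s=snap('side','pics/s13.png')
crop(t,285,165,80,60,10,'pics/v26.png');crop(s,290,170,110,120,5,'pics/v27.png')
E
```

```text
t: 20.95
position: [0.5018, -0.0337, 0.0579]
orientation: [0.819, -0.036, 0.57, 0.053]
ft_force: [-0.1, 0.2, 0.0]
gripper_width: 0.0279
t 20.95 p [ 0.5018 -0.0337  0.0579] q [ 0.28  0.1  -0.68  0.12 -0.44 -1.82] w 0.0279 f [-0.1  0.2  0. ]
case est rack x,y,bottom [-0.122   0.0124  0.0047]
```

View pics/v26.png

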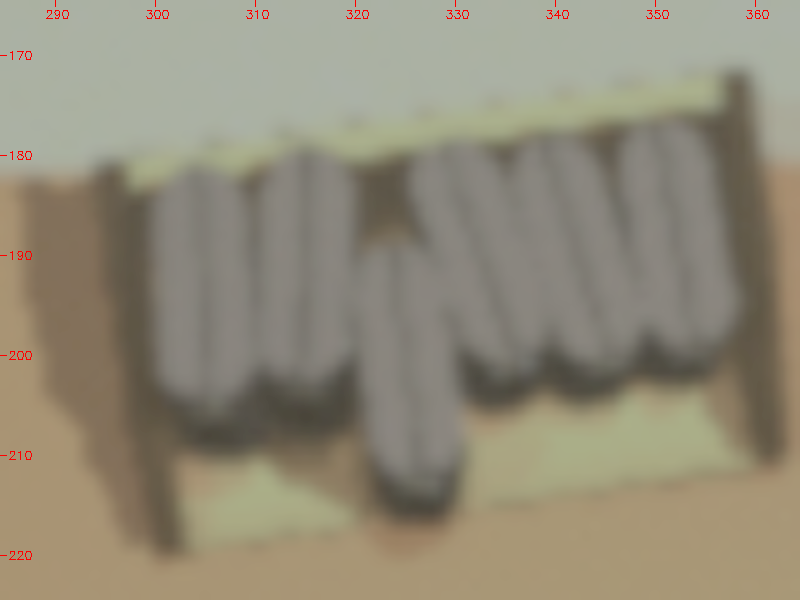

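View pics/v27.png

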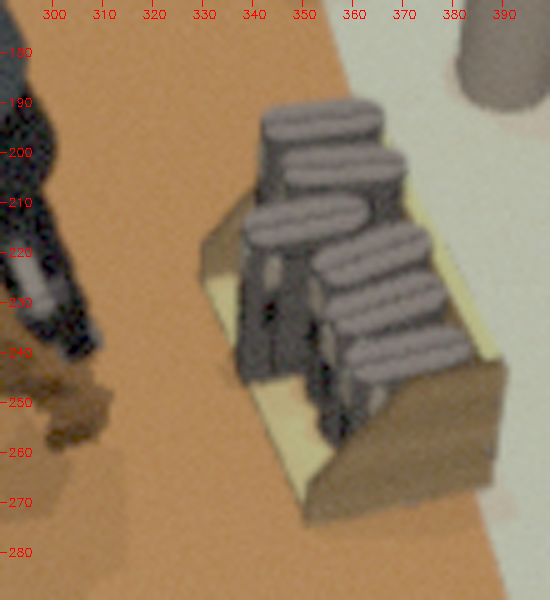

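```bash
python3 -m crank '[0,0,0,0,0,0,0,0,0,0,0,0,0,0,0,0,0,0,0,0,0]'
python3 - <<'E'
from g4 import *
plan(row.tow([-.085,.0122,.047]),Rt)
E
```

```text
t: 21.42
position: [0.5068, -0.0326, 0.0591]
orientation: [0.82, -0.037, 0.569, 0.054]
ft_force: [-0.5, -0.9, -0.4]
gripper_width: -0.0003
t 21.43 p [ 0.5068 -0.0326  0.0591] q [ 0.28  0.1  -0.67  0.12 -0.44 -1.82] w -0.0003 f [-0.5 -0.9 -0.4]
rotvec [ 0.001  0.007 -0.001] rows 0.0
rotvec [-3.14e+00  2.00e-03  1.20e-02] rows 16.8
trans after rot (best) [ 0.0281 -0.0011  0.0415]
trans now [ 0.0284 -0.0011  0.0413]
```

```bash
python3 -m crank '[0.012,-0.0004,0.016,0,0.007,0,0,0.01,-0.0004,0.015,0,0,0,0,0.005,-0.0003,0.009,0,0,0,0,0,0,0,0,0,0,0]'
python3 - <<'E'
from g4 import *
p,r=plan(row.tow([-.068,.0122,.047]),Rt);print(row.tor(p).round(4))
E
```

```text
t: 21.92
position: [0.5556, -0.0275, 0.0467]
orientation: [0.818, -0.037, 0.572, 0.053]
ft_force: [-0.3, -0.2, -0.4]
gripper_width: 0.0003
t 21.93 p [ 0.5556 -0.0275  0.0467] q [ 0.26  0.21 -0.56  0.1  -0.45 -1.79] w 0.0003 f [-0.3 -0.2 -0.4]
rotvec [ 0.001 -0.    -0.001] rows 0.0
rotvec [-3.141e+00  2.000e-03 -1.000e-03] rows 16.8
trans after rot (best) [0.0054 0.0001 0.0157]
trans now [0.0054 0.0001 0.0157]
[-0.0846  0.0121  0.0467]
```

```bash
python3 -m crank '[0.0027,0,0.008,0,0,0,0,0.0027,0,0.008,0,0,0,0,0.001,0,0.003,0,0,0,0,0.001,0,0.003,0,0,0,0]'
python3 - <<'E'
from g4 import *
p,r=plan(row.tow([-.05,.0122,.047]),Rt);print(row.tor(p).round(4))
E
python3 -m crank '[0.0012,0,0.0035,0,0,0,0,0.0012,0,0.0035,0,0,0,0]'
python3 - <<'E'
from g4 import *
p,r=plan(row.tow([-.05,.0122,.047]),Rt);print(row.tor(p).round(4))
E
python3 -m crank '[0.0012,0,0.0035,0,0,0,0,0.0012,0,0.0035,0,0,0,0]'
python3 - <<'E'
from g4 import *
p,r=plan(row.tow([-.045,.0122,.047]),Rt);print(row.tor(p).round(4))
t=snap('top','pics/t14.png');s=snap('side','pics/s14.png')
crop(t,285,165,80,60,10,'pics/v28.png');crop(s,290,170,110,120,5,'pics/v29.png')
E
```

```text
t: 22.42
position: [0.5786, -0.0246, 0.0473]
orientation: [0.817, -0.037, 0.573, 0.053]
ft_force: [-2.2, 0.8, 0.6]
gripper_width: 0.0
t 22.43 p [ 0.5786 -0.0246  0.0473] q [ 0.25  0.25 -0.5   0.09 -0.47 -1.77] w 0.0 f [-2.2  0.8  0.6]
rotvec [ 0.001 -0.002 -0.001] rows 0.0
rotvec [-3.141e+00  2.000e-03 -3.000e-03] rows 16.8
trans after rot (best) [0.0042 0.0002 0.0106]
trans now [0.0041 0.0002 0.0106]
[-0.0614  0.012   0.0473]
t: 22.68
position: [0.5856, -0.0238, 0.0472]
orientation: [0.817, -0.037, 0.573, 0.053]
ft_force: [-1.7, -0.5, 1.9]
gripper_width: 0.0003
t 22.68 p [ 0.5856 -0.0238  0.0472] q [ 0.25  0.26 -0.48  0.09 -0.48 -1.76] w 0.0003 f [-1.7 -0.5  1.9]
rotvec [ 0.    -0.003 -0.001] rows 0.0
rotvec [-3.141e+00  2.000e-03 -5.000e-03] rows 16.8
trans after rot (best) [0.0017 0.0003 0.004 ]
trans now [0.0016 0.0003 0.004 ]
[-0.0543  0.0119  0.0472]
t: 22.92
position: [0.5933, -0.0228, 0.0472]
orientation: [0.817, -0.037, 0.573, 0.053]
ft_force: [-1.7, 0.6, 0.8]
gripper_width: -0.0002
t 22.93 p [ 0.5933 -0.0228  0.0472] q [ 0.25  0.28 -0.46  0.09 -0.49 -1.76] w -0.0002 f [-1.7  0.6  0.8]
rotvec [ 0.    -0.003 -0.001] rows 0.0
rotvec [-3.141e+00  2.000e-03 -5.000e-03] rows 16.8
trans after rot (best) [0.0007 0.0003 0.0014]
trans now [0.0007 0.0003 0.0014]
[-0.0466  0.0119  0.0472]
```

View pics/v28.png

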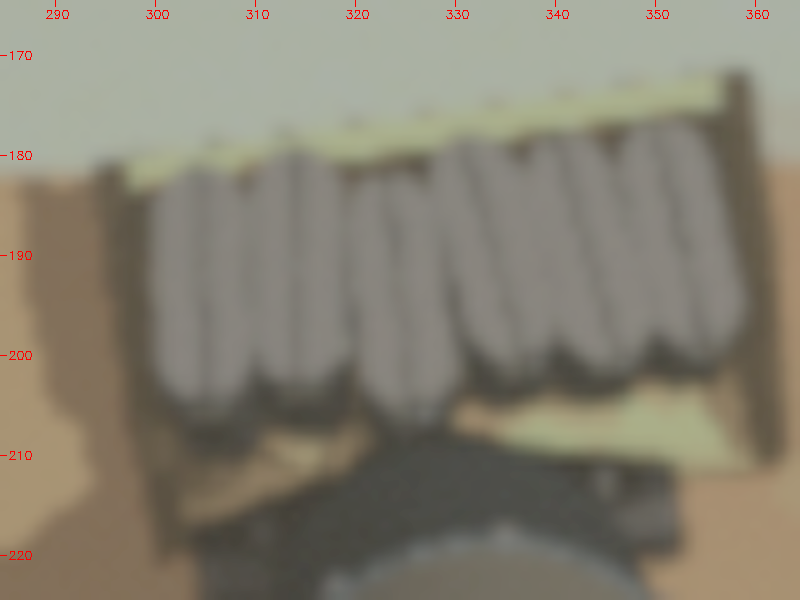

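View pics/v29.png

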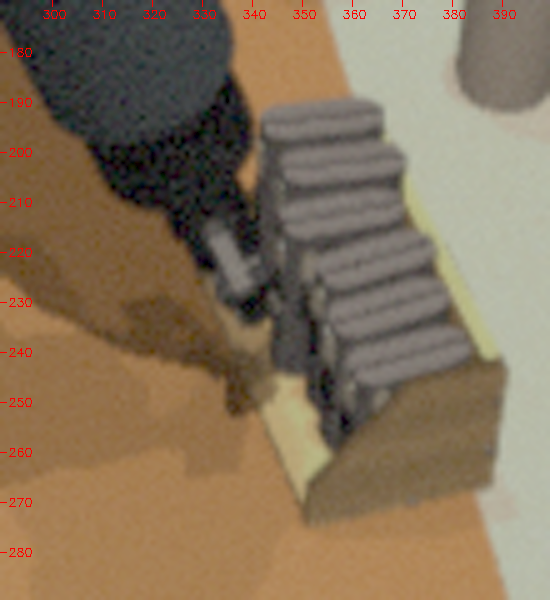

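Going well at about 2 N. Pushing the last ~8 mm in small steps while watching force.

```bash
python3 -m crank '[0.001,0,0.0025,0,0,0,0,0.0008,0,0.002,0,0,0,0]'; python3 -m crank '[0.0005,0,0.0015,0,0,0,0,0.0005,0,0.0013,0,0,0,0]'
python3 - <<'E'
from g4 import *
p,r=plan(row.tow([-.038,.0122,.047]),Rt);print(row.tor(p).round(4))
E
```

```text
t: 23.28
position: [0.5987, -0.0221, 0.0472]
orientation: [0.817, -0.037, 0.573, 0.053]
ft_force: [-2.3, 0.0, -0.2]
gripper_width: 0.0002
t: 23.52
position: [0.6019, -0.0217, 0.0472]
orientation: [0.817, -0.037, 0.573, 0.053]
ft_force: [-0.8, 0.4, 0.6]
gripper_width: 0.0003
t 23.52 p [ 0.6019 -0.0217  0.0472] q [ 0.25  0.29 -0.44  0.08 -0.49 -1.76] w 0.0003 f [-0.8  0.4  0.6]
rotvec [ 0.001 -0.002 -0.001] rows 0.0
rotvec [-3.141e+00  2.000e-03 -4.000e-03] rows 16.8
trans after rot (best) [ 0.0002  0.0002 -0.0002]
trans now [ 0.0002  0.0002 -0.0002]
[-0.0379  0.012   0.0472]
```

```bash
python3 -m crank '[0.0004,0,0.001,0,0,0,0,0.0004,0,0.001,0,0,0,0]'; python3 -m crank '[0.0003,0,0.0009,0,0,0,0]'; python3 -m crank '[0.0003,0,0.0009,0,0,0,0]'
python3 - <<'E'
from g4 import *
p,r=plan();print(row.tor(p).round(4))
t=snap('top','pics/t15.png')
crop(t,285,165,80,60,10,'pics/v30.png')
E
```

```text
t: 23.78
position: [0.6029, -0.0217, 0.0465]
orientation: [0.816, -0.037, 0.574, 0.053]
ft_force: [-6.2, 0.4, 3.2]
gripper_width: 0.0001
t: 23.9
position: [0.6028, -0.0218, 0.0461]
orientation: [0.816, -0.037, 0.575, 0.053]
ft_force: [-5.0, 0.1, 3.7]
gripper_width: -0.0
t: 24.02
position: [0.6028, -0.0219, 0.0457]
orientation: [0.815, -0.036, 0.576, 0.052]
ft_force: [-5.1, -0.7, 2.5]
gripper_width: -0.0001
t 24.02 p [ 0.6028 -0.0219  0.0457] q [ 0.25  0.3  -0.44  0.08 -0.5  -1.75] w -0.0001 f [-5.1 -0.7  2.5]
[-0.037   0.0116  0.0457]
```

View pics/v30.png

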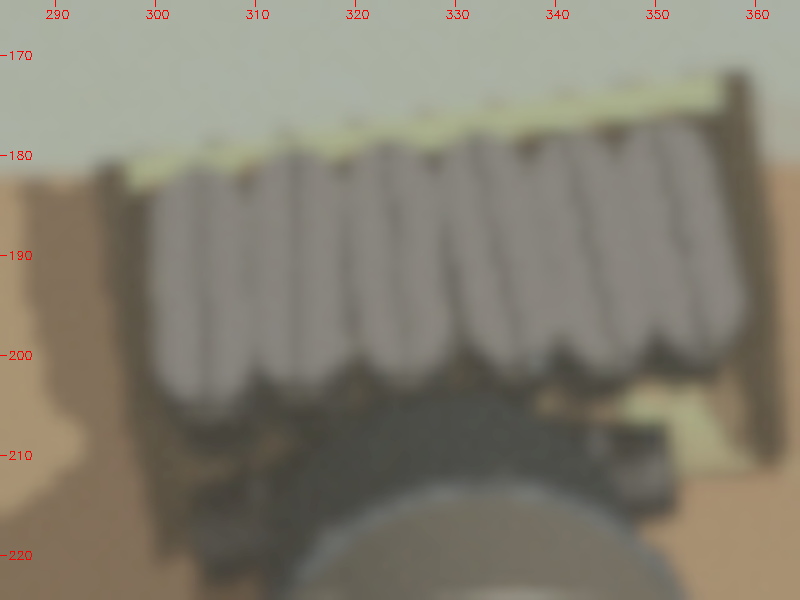

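Stopped at TCP rack x = -0.037 m (home was predicted at -0.038 m) with a 5–6 N reaction, so the spine is on the back wall. Retreating to check.

```bash
python3 -m crank '[-0.007,0,-0.019,0,0,0,0,-0.014,0,-0.038,0,0,0,0,-0.014,0,-0.038,0,0,0,0,-0.02,0,-0.03,0,0,0,0,0,0,0,0,0,0,0]'
python3 - <<'E'
from g4 import *
p,r=plan();print(row.tor(p).round(4))
t=snap('top','pics/t16.png');s=snap('side','pics/s16.png')
crop(t,288,165,80,60,10,'pics/v31.png');crop(s,325,182,70,100,6,'pics/v32.png')
E
```

```text
t: 24.7
position: [0.4681, -0.0388, 0.0571]
orientation: [0.818, -0.037, 0.572, 0.053]
ft_force: [0.4, 0.5, 0.2]
gripper_width: 0.0003
t 24.7 p [ 0.4681 -0.0388  0.0571] q [ 0.29  0.04 -0.76  0.13 -0.44 -1.85] w 0.0003 f [0.4 0.5 0.2]
[-0.1728  0.0121  0.0571]
```

View pics/v31.png

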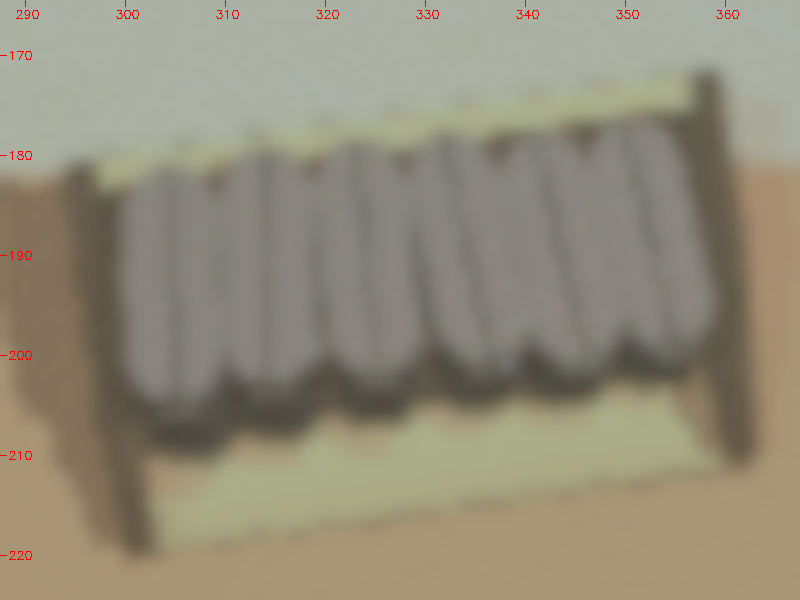

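View pics/v32.png

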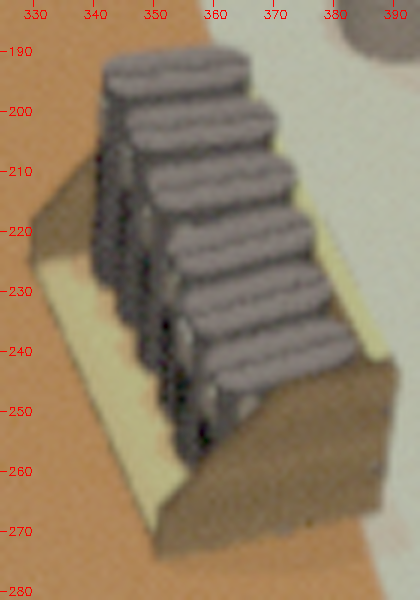

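View pics/t16.png

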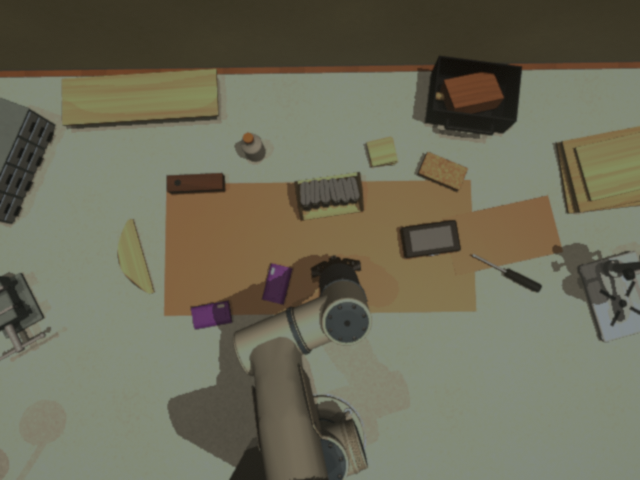

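Run:
```python
from row import *
H=dict(a=.116,b=.108,s=.1,c=.092,d=.084,e=.076)
T=dict(a=((304.7,181.2),(305.5,205)),b=((313.9,179.8),(314.8,203.3)),s=((322.8,178.8),(325.2,202)),c=((332.2,178),(336.8,202)),d=((341.3,177.8),(346,201.5)),e=((351,176.8),(355,200)))
for k in H:
    p,q=[tor(onz('top',x,.006+H[k])) for x in T[k]]
    print(k,'spine',p[:2].round(4),'latch',q[:2].round(4),'mid',((p+q)/2)[:2].round(4),'yaw',np.arctan2((p-q)[1],(p-q)[0]).round(3))
a=cv2.imread('pics/top0.png');b=cv2.imread('pics/t16.png')
```

```text
a spine [0.0288 0.0576] latch [-0.032   0.0639] mid [-0.0016  0.0607] yaw -0.104
b spine [0.0307 0.034 ] latch [-0.0297  0.0401] mid [0.0005 0.0371] yaw -0.101
s spine [0.0317 0.011 ] latch [-0.0288  0.0134] mid [0.0015 0.0122] yaw -0.039
c spine [ 0.0321 -0.0134] latch [-0.0317 -0.0162] mid [ 0.0002 -0.0148] yaw 0.043
d spine [ 0.0309 -0.0372] latch [-0.0324 -0.0402] mid [-0.0008 -0.0387] yaw 0.048
e spine [ 0.0316 -0.063 ] latch [-0.0305 -0.0644] mid [ 0.0005 -0.0637] yaw 0.021
```

Checks look good: stray case yaw is about -0.04 rad with its spine at the wall, neighbours upright and home, and bystanders where they were. Handing in.

Run:
```python
from bench import job_done
print(job_done())
```

```text
the job is handed in; nothing more can be done
None
```

The grey case is back in the rack between the 108 mm and 92 mm cases, standing on end with its spine to the back wall and latch outwards. I handed the job in at about 25 s of the 70 s.

**What I did:** I gripped the case across its depth, stood it on the bench in front of the rack, and regripped it by its broad faces. Its tapered spine then wedged the neighbours apart as I slid it in, and I pushed it the last 28 mm with closed fingers. The push met 5–6 N at the back wall.

**One slip:** my first grasp closed above the case and pushed it about 1 cm and 0.2 rad on the paper. I measured it again before gripping it properly.

**Last checks, from the final pictures:**
- **Stray case:** its spine is within about 1 mm of the wall, its yaw is about -0.04 rad (limit 0.1), and it sits 24–27 mm from each neighbour's centre.
- **Other five cases:** all stand upright. Their centres are at about -2 to +1 mm in rack x (limit -4 mm). The tightest is the 116 mm case at -1.6 mm, about where it measured at the start. The two tallest are turned about 0.1 rad, which the task sets no limit on.
- **Bench:** the other objects look unmoved by eye, though I did not measure them, and the robot was touching nothing.

Triangulated heights read about 3 mm high for the lying case, so I took its resting height from bench contact instead.

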